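# Seat a shaker's bearing cup and stack its ballast plates

### The job

Help rebuild this bench shaker's drive: take the white nylon drift from its holder and with it, not with the fingers, tap the started bearing cup down around its rim, from alternate sides, until its flange is fully home and flat on the drive housing; it must go in square and never lean more than about five degrees. Then stand the drift back in its holder, and stack all the steel ballast plates that are there into one square pile, centred on the flat grey ballast carrier with their long sides along its long side. Leave the carton and the tip box where they are.

Things in the scene. Friction and masses are not known exactly. Their poses are not given: they have to be found in the camera images.
- housing: dark grey metal drive housing, a block 110 x 110 mm and 50 mm high, fixed to the bench, with an upright 66 mm bore in the middle of its top and two small look-only lugs 11 mm out on its own x sides. Origin: centre of its underside, z up
- cup: steel bearing cup started in the housing's bore: a flange ring of 84 mm outer and 52 mm inner diameter, 6 mm thick, over a 64 mm skirt 26 mm long. Origin: centre of the flange's underside; own z points out along its axis, so its direction shows the lean. It starts 18 to 20 mm too high and up to 0.03 rad crooked; it fits tightly and stays where it is left
- cup_face (a point): centre of the cup's upper rim face, 6 mm above the cup's origin; the rim face is 16 mm wide, its middle at 34 mm radius. Pressed down on one side (8 N slowly, 20 N at 50 mm/s) that side goes in and the opposite side keeps its height: 3 mm there lowers the middle 1.5 mm and leans the cup 0.044 rad. Once the low side lies on the housing only the high side goes further
- cup_depth (a joint): how far (m) the cup has gone in along the bore: 0 = flange underside 20 mm above the housing's top, 0.020 = flange flat on the housing (home)
- drift: white nylon drift, 120 mm long, 0.11 kg: a 28 x 28 mm square bar with a round 24 mm nose on its lowest 20 mm. Origin: centre of the nose's flat end; z runs up the bar. It starts upright in its holder, nose down
- holder: grey square pot 54 x 54 mm, 40 mm high, fixed to the bench, its opening 36 x 36 mm with 9 mm walls and a 9 mm floor. Origin: centre of its underside, z up; the drift stands in it on its nose
- carrier: flat grey ballast carrier 150 mm (own x, long side) by 100 mm (own y) by 10 mm high, fixed to the bench. Origin: centre of its underside, z up
- carrier_top (a point): centre of the carrier's upper face, 10 mm above the bench
- plate1: flat steel ballast plate 100 mm (own x) by 60 mm (own y) by 12 mm thick, 0.3 to 0.6 kg; two dark dots (not holes) on its top. Origin: centre of its underside, z up. All the plates are alike; three to five are present
- plate2: flat steel ballast plate 100 mm (own x) by 60 mm (own y) by 12 mm thick, 0.3 to 0.6 kg; two dark dots (not holes) on its top. Origin: centre of its underside, z up. All the plates are alike; three to five are present
- plate3: flat steel ballast plate 100 mm (own x) by 60 mm (own y) by 12 mm thick, 0.3 to 0.6 kg; two dark dots (not holes) on its top. Origin: centre of its underside, z up. All the plates are alike; three to five are present
- plate4: flat steel ballast plate 100 mm (own x) by 60 mm (own y) by 12 mm thick, 0.3 to 0.6 kg; two dark dots (not holes) on its top. Origin: centre of its underside, z up. All the plates are alike; three to five are present
- plate5: flat steel ballast plate 100 mm (own x) by 60 mm (own y) by 12 mm thick, 0.3 to 0.6 kg; two dark dots (not holes) on its top. Origin: centre of its underside, z up. All the plates are alike; three to five are present
- carton: bystander: cardboard carton 100 x 100 x 70 mm high; origin at the centre of its underside
- tipbox: bystander: blue pipette tip box with clear lid, 120 x 80 x 60 mm high; origin at the centre of its underside
There are look-alikes about, which are no part of the job. What is shaped like the plate5 but brown or turquoise is not meant.

How it is judged:
By the outcome, as a careful person would: the job done as asked, in the order asked, and still so for the second after the job is handed in, with the robot touching nothing.
Of plate1, plate2, plate3, plate4, plate5 only 3 to 5 are there at a start; the rules pass over those that are not, and their reading is None.
At some moment in a run one of plate1, plate2, plate3, plate4, plate5 may be knocked a few centimetres aside while the robot is not near it.
It also fails if it takes over 210 s, if anything falls off the work surface, if the arm or the gripper's body presses on something with over 40 N, if the wrist force passes 120 N, or if a joint passes its speed limit or range.

### The arm

A 6-joint arm with a two-finger parallel gripper is mounted at the origin on the work surface. World frame = base frame: x ahead of the robot, y to its left, z up, the work surface at z = 0. Lengths are in mm, angles in degrees, forces in N, time in s.
With the tool pointing down it reaches from about 350 to 850 mm from the base axis. Payload 8.1 kg.
Tool frame: the origin (TCP) lies midway between the tips of the shut fingers; the grasp point (between the pads) lies 19 mm behind it (hold_point_z is the distance from the TCP to the grasp point, in mm); z points along the fingers, y is the direction in which the jaws open and shut (so a half turn about z gives the same grasp; the last joint's range is limited). The gripper opens to 85 mm and grips with 20 to 120 N. Pads are 22 mm wide; open, the fingers measure 114 mm over their backs; the gripper's body (76 mm by 85 mm) begins 54 mm behind the grasp point. The pads swing forward as they close: fully open they stand 13 mm farther back than shut.
Start: joints at [-76.054, 7.471, 85.268, -0, 87.261, -4.893], TCP at [193.765, -567.856, 231.292] pointing down, gripper open.
Joint ranges: [-169.43, 169.43], [-51.17, 129.36], [1.28, 143.12], [-76.62, 256.62], [0, 156.53], [-152.29, 152.29]. Speed limits (degrees/s): [136.94, 136.94, 159.86, 180, 180, 180].

### API

Orientations are given as [roll, pitch, yaw] about the fixed x, y, z axes, in that order (R = Rz(yaw) Ry(pitch) Rx(roll)).
In Python, from bench import sense, snapshot, camera_params, hand_in, hold_point_z gives the robot as it stands.
- The arm moves only by the tool servo_tool, never from a script. Its argument "motion" is a list of rows, each a list of 7 numbers: the finger opening in mm, from 0 to 85.4, then the shift along the tool's x, y, z in mm, then the turn, a rotation vector about the tool's x, y, z in rad. A call has 1 to 10 rows; each row shifts and turns the pose as measured when the row begins, along the tool's axes as they then stand; what a row does not reach is not made up. A row lasts 1/10 s, in which the tool goes at most 50 mm and 8.59 degrees, less where a joint would pass 70% of its speed; a pose out of reach is approached as far as the arm can. A call with a gripper value outside its range is refused whole. The fingers move at their own pace and stop on an object; "force" is the grip in N (left out, the last holds). Time passes only in rows, so rows that do not move let the fingers close. It gives the time, the measured TCP pose, the force and the opening at its end, in the units of the state.
- sense(): the state, without advancing time (a new reading comes with each control period).
- snapshot(name): name is "scene" or "top" or "wrist"; returns the picture (420x560x3 uint8, blue, green, red); there is no depth.
- camera_params(name): a dict with "fx", "fy", "cx", "cy" (pixels), "R" (3x3) and "t" (3): a world point X has camera coordinates R X + t; the wrist camera has in their place "tool_from_camera" (4x4, takes a point from camera to tool coordinates, whose origin is the TCP and whose axes are the flange's). Camera axes: x right, y down, z forward; pixel columns grow to the right and rows downward; lengths in mm; the calibration is good to about 2 mm. A picture is of the moment at which its call begins: read the wrist's pose just before it. camera_params takes no time and is no camera call.
- hand_in(): hands the job in, once; it reports no verdict.
The state is a dict: "time": time; "joint_pos": joint angles; "qd": joint speeds; "joint_efforts": joint torques, N m; "tool_pos": TCP position; "tcp_rot": TCP orientation; "ft_force": force on the tool from outside, world axes, zero at the start; "wrist_torque": the same for the moment, N m; "finger_gap": finger opening in mm.
Only numpy, scipy, OpenCV 4.12 (cv2) and the standard library are available. Lean on these libraries where they do the work, as an engineer would, in place of code of your own. Each camera call takes 0.05 s, during which the arm holds its last target. There are 200 camera calls.

## Working session

There is one attempt and no reset: what is moved stays moved. The work goes in short steps, Python scripts to look and compute and a tool call to move; the robot and the scene stay as the last step left them, time stands still between calls to the robot, and variables do not carry over. Pictures are saved under pics/ and viewed, about 12 in all and at most 16, crops included, and the job is handed in when it is done.

Besides the shell and the picture viewer there is one more tool, called in YAML: its name, and indented under it one key for each argument. servo_tool: Moves the arm, as the interface text tells. Its arguments: {"type":"object","properties":{"motion":{"type":"array"},"force":{"type":"number"}},"required":["motion"]}

```bash
mkdir -p pics; ls; python3 - <<'E'
from bench import *
import cv2
print(sense()); print(hold_point_z if not callable(hold_point_z) else hold_point_z())
for n in("scene","top","wrist"):
    print(n,camera_params(n))
for n in("scene","top"): cv2.imwrite(f"pics/{n}0.png",snapshot(n))
E
```

```text
pics
{'time': 0.0, 'joint_pos': array([-7.60559115e+01,  7.51516214e+00,  8.53297407e+01, -4.93524688e-04,
        8.72611060e+01, -4.89125903e+00]), 'qd': array([ 0.00394406, -0.03716446,  0.04335038,  0.04732128,  0.05243225,
       -0.04690568]), 'joint_efforts': array([ 2.07138852e-03, -5.69395959e+01, -5.00545979e+01, -1.63621885e-04,
        1.49147987e-02, -1.59228705e-05]), 'tool_pos': array([ 193.61277066, -567.32209654,  230.23944303]), 'tcp_rot': array([-1.79894335e+02, -8.54770527e-03,  1.88353636e+01]), 'ft_force': array([-0.36016061,  1.28658124, -0.31315254]), 'wrist_torque': array([ 0.02576767,  0.02734076, -0.00643208]), 'finger_gap': 85.43114794908513}
18.700000000000003
scene {'fx': 524.1210531881787, 'fy': 524.1210531881787, 'cx': 282.37906231782347, 'cy': 204.40762812174307, 'R': array([[-0.51125945,  0.85936271,  0.01046457],
       [ 0.50854417,  0.31231836, -0.80239645],
       [-0.69281787, -0.40491108, -0.59669961]]), 't': array([ 282.97370387, -249.07135061, 1925.76968367])}
top {'fx': 416.0890713757442, 'fy': 416.0890713757442, 'cx': 278.03199392026335, 'cy': 204.05527991575417, 'R': array([[-0.00761517, -0.9996991 , -0.02331791],
       [-0.99193643,  0.01050199, -0.12630054],
       [ 0.12650742,  0.02216809, -0.99171793]]), 't': array([  49.44278893,  596.26396989, 1145.0008503 ])}
wrist {'fx': 363.30685923371624, 'fy': 363.30685923371624, 'cx': 279.64394039671333, 'cy': 206.47104259161068, 'tool_from_camera': array([[-4.53019311e-04, -9.57102103e-01, -2.89750512e-01,
         7.36907792e+01],
       [ 9.99999891e-01, -4.01617573e-04, -2.36859767e-04,
         2.50289856e-01],
       [ 1.10330084e-04, -2.89750587e-01,  9.57102181e-01,
        -1.42098267e+02],
       [ 0.00000000e+00,  0.00000000e+00,  0.00000000e+00,
         1.00000000e+00]])}
```

View pics/top0.png

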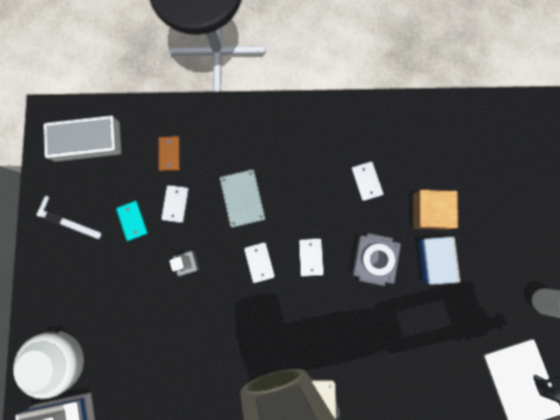

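View pics/scene0.png

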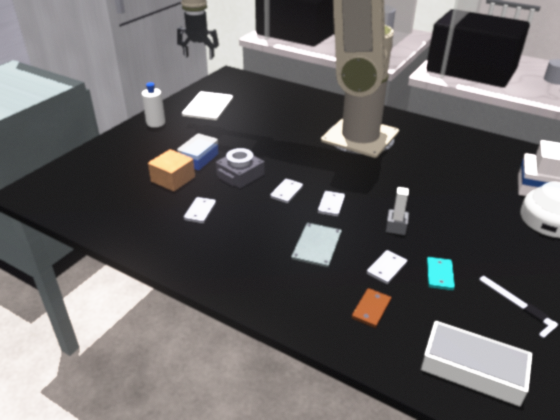

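Top view: four white plates at (175,204), (259,263), (311,257), (368,181). The brown piece at (169,153) and the turquoise one at (131,221) are the look-alikes. Carrier (242,198), holder and drift (183,263), housing (377,258), carton (437,209), tip box (441,261).

```bash
cat > h.py <<'E'
import numpy as np, cv2
from scipy.spatial.transform import Rotation as Ro
from bench import *
def cam(n,s=None):
    p=camera_params(n); K=np.array([[p["fx"],0,p["cx"]],[0,p["fy"],p["cy"]],[0,0,1]])
    if n!="wrist": return K,p["R"],p["t"]
    s=s or sense(); T=np.eye(4); T[:3,:3]=Ro.from_euler('xyz',s["tcp_rot"],degrees=True).as_matrix(); T[:3,3]=s["tool_pos"]
    W=np.linalg.inv(T@p["tool_from_camera"]); return K,W[:3,:3],W[:3,3]
def unproj(c,uv,z):
    K,R,t=c; o=-R.T@t
    d=(np.c_[np.atleast_2d(uv),np.ones(len(np.atleast_2d(uv)))]@np.linalg.inv(K).T)@R
    return o+d*((z-o[2])/d[:,2])[:,None]
def proj(c,X):
    K,R,t=c; q=(np.atleast_2d(X)@R.T+t)@K.T; return q[:,:2]/q[:,2:]
def rect(c,mask,z,amin=60):
    out=[]
    for k in cv2.findContours(mask.astype(np.uint8),0,1)[0]:
        if cv2.contourArea(k)<amin: continue
        P=unproj(c,k[:,0,:].astype(float),z)[:,:2]
        (x,y),(w,h),a=cv2.minAreaRect(P.astype(np.float32))
        if w<h: w,h,a=h,w,a+90
        M=cv2.moments(k); out.append((np.round([M["m10"]/M["m00"],M["m01"]/M["m00"]]),np.round([x,y,w,h,(a+90)%180-90],1)))
    return out
def pose():
    s=sense(); print("t",round(s["time"],2),"tcp",s["tool_pos"].round(1),"rot",s["tcp_rot"].round(2),"F",s["ft_force"].round(1),"gap",round(s["finger_gap"],1)); return s
E
python3 - <<'E'
from h import *
im=cv2.imread("pics/top0.png"); c=cam("top"); hsv=cv2.cvtColor(im,cv2.COLOR_BGR2HSV)
m=(hsv[...,2]>150)&(hsv[...,1]<60)
m[:90]=0;m[300:]=0;m[:,:120]=0
for r in rect(c,m,12): print(r)
m2=(hsv[...,2]>100);m2[:165]=0;m2[230:]=0;m2[:,:215]=0;m2[:,270:]=0
print("carrier",rect(c,m2,10))
print(unproj(c,[[378,259]],70),unproj(c,[[178,264]],120),unproj(c,[[187,263]],40))
cv2.imwrite("pics/crop1.png",cv2.resize(im[130:300,110:480],None,fx=2.1,fy=2.1,interpolation=cv2.INTER_CUBIC))
E
```

```text
(array([181., 264.]), array([429.6, 321.1,  67.6,  52.8, -73.6]))
(array([259., 262.]), array([433.2, 100.6, 103.5,  63.6,  15.2]))
(array([378., 261.]), array([ 436. , -235. ,  106.7,  104.4,  -11.6]))
(array([311., 257.]), array([447.1, -47.8, 102.8,  62.9,   2.2]))
(array([441., 260.]), array([ 435.4, -417.3,  127.7,   85.5,    3.9]))
(array([174., 203.]), array([605.4, 347.8, 102.7,  63.2,  -7.9]))
(array([242., 198.]), array([619.5, 149.9, 148.6,  99.6,  12.7]))
(array([367., 181.]), array([ 666.4, -215.3,  103.3,   63.7,   16.4]))
(array([151.,  91.]), array([947.8, 302. , 441.5,   6.3,  89. ]))
carrier [(array([242., 198.]), array([619.9, 150.1, 154.6, 103.8,  12.9]))]
[[ 439.8774818  -226.18729008   70.        ]] [[431.14256108 304.84987739 120.        ]] [[432.57480998 300.56122159  40.        ]]
```

View pics/crop1.png

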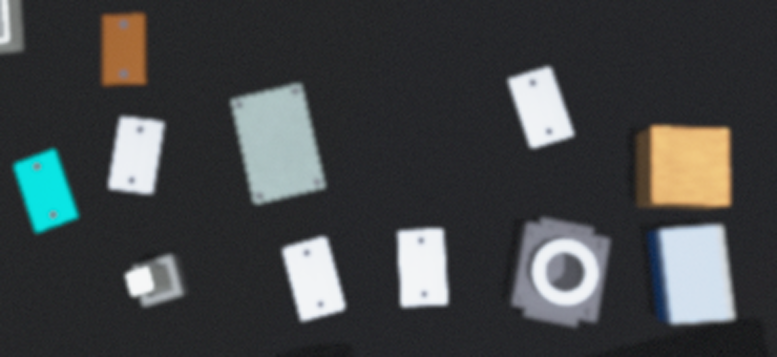

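The crop confirms four white plates, each with two dots, and the brown and turquoise look-alikes. The grey 150x100 carrier has corner dots. First I'll look at the cup with the wrist camera on the way to the drift.

```bash
cat >> h.py <<'E'
def go(x,y,z,yaw=None):
    "shift (tool axes, mm) and turn (rad) to reach a world pose with the tool down"
    s=sense(); R=Ro.from_euler('xyz',s["tcp_rot"],degrees=True)
    y0=s["tcp_rot"][2] if yaw is None else yaw
    d=R.inv().apply(np.array([x,y,z])-s["tool_pos"])
    w=(R.inv()*Ro.from_euler('xyz',[180,0,y0],degrees=True)).as_rotvec()
    print("shift",d.round(1),"turn",w.round(3),"rows>=",round(max(np.linalg.norm(d)/50,np.degrees(np.linalg.norm(w))/8.59),1))
E
python3 -c "
from h import *
go(440,-226,185,0)"
```

```text
shift [ 343.4 -243.5   45.8] turn [-0.002  0.     0.329] rows>= 8.5
```

servo_tool:
  motion:
    - [85,34,-24,4.5,0,0,0]
    - [85,34,-24,4.5,0,0,0]
    - [85,34,-24,4.5,0,0,0]
    - [85,34,-24,4.5,0,0,0]
    - [85,34,-24,4.5,0,0,0]
    - [85,34,-24,4.5,0,0,0]
    - [85,34,-24,4.5,0,0,0]
    - [85,34,-24,4.5,0,0,0]
    - [85,34,-24,4.5,0,0,0]
    - [85,34,-24,4.5,0,0,0]

```text
time: 1.1
tool_pos: [441.6, -220.4, 179.7]
tcp_rot: [-179.6, 0.1, 18.3]
ft_force: [0.3, -1.1, -0.6]
finger_gap: 84.9
```

```bash
python3 -c "
from h import *
pose();go(440,-226,185,0)"
```

```text
t 1.1 tcp [ 441.6 -220.4  179.7] rot [-1.7963e+02  1.3000e-01  1.8280e+01] F [ 0.3 -1.1 -0.6] gap 84.9
shift [-3.3  4.7 -5.3] turn [-0.006  0.003  0.319] rows>= 2.1
```

servo_tool:
  motion:
    - [85,0,0,0,0,0,0.11]
    - [85,0,0,0,0,0,0.11]
    - [85,0,0,0,0,0,0.1]
    - [85,0,0,-10,-0.005,0.002,0]
    - [85,0,0,0,0,0,0]

```text
time: 1.6
tool_pos: [443.3, -212.8, 187.3]
tcp_rot: [-179.7, 0.4, 0.0]
ft_force: [0.3, -0.3, 0.7]
finger_gap: 84.9
```

```bash
python3 -c "
from h import *
s=pose();im=snapshot('wrist');cv2.imwrite('pics/w1.png',im);np.save('pics/w1.npy',np.hstack(cam('wrist',s)[1:2]+(cam('wrist',s)[2][:,None],)))"
```

```text
t 1.6 tcp [ 443.3 -212.8  187.3] rot [-1.7973e+02  3.5000e-01  3.0000e-02] F [ 0.3 -0.3  0.7] gap 84.9
```

View pics/w1.png

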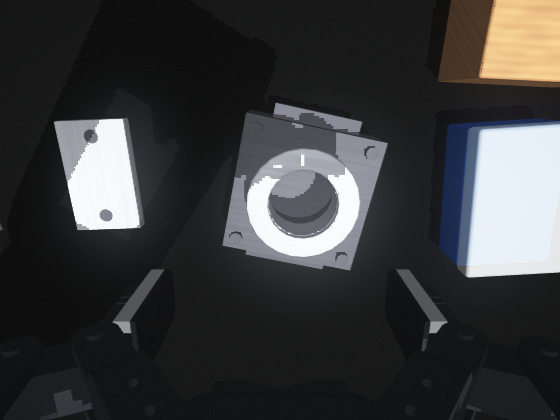

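Wrist view: the cup ring is centred at about (303,202) on the housing, and one plate is at (100,175). I'll fit the ring.

```bash
cat > ring.py <<'E'
from h import *
from scipy.optimize import least_squares
def ringfit(im,c,x0,box,thr=150,z=None):
    m=(cv2.cvtColor(im,cv2.COLOR_BGR2GRAY)>thr).astype(np.uint8)
    mm=np.zeros_like(m); u0,v0,u1,v1=box; mm[v0:v1,u0:u1]=m[v0:v1,u0:u1]
    k=max(cv2.findContours(mm,0,1)[0],key=cv2.contourArea); k=cv2.convexHull(k)[:,0,:].astype(float)
    # resample the hull
    k=np.vstack([np.linspace(a,b,8,endpoint=False) for a,b in zip(k,np.roll(k,-1,0))])
    a=np.linspace(0,2*np.pi,180)
    def model(p):
        n=np.array([p[3],p[4],1]);n/=np.linalg.norm(n)
        e1=np.cross([0,1,0],n);e1/=np.linalg.norm(e1);e2=np.cross(n,e1)
        return proj(c,np.array(p[:3])+42*(np.outer(np.cos(a),e1)+np.outer(np.sin(a),e2)))
    def f(p):
        q=model(p).astype(np.float32).reshape(-1,1,2)
        return [cv2.pointPolygonTest(q,(float(u),float(v)),True) for u,v in k]
    r=least_squares(f,x0,loss='soft_l1',x_scale=[1,1,1,.02,.02]); 
    print("ring centre",r.x[:3].round(1),"lean",r.x[3:].round(3),"rms px",np.sqrt(np.mean(np.square(f(r.x)))).round(2)); return r.x
E
python3 - <<'E'
from ring import *
im=cv2.imread('pics/w1.png'); P=np.load('pics/w1.npy'); c=(cam('top')[0]*0+np.array(cam('wrist')[0]),P[:,:3],P[:,3])
for t in(140,170,200): ringfit(im,c,[440,-226,76,0,0],(236,140,370,262),t)
print("housing corners",unproj(c,[[248,112],[387,143],[350,269],[222,245]],50).round(1))
E
```

```text
ring centre [ 440.  -230.3   79. ] lean [0.045 0.004] rms px 9.32
ring centre [ 440.3 -228.    73.4] lean [0.001 0.143] rms px 1.75
ring centre [ 437.9 -229.5   66.8] lean [-0.003  0.072] rms px 3.01
housing corners [[ 505.2 -188.9   50. ]
 [ 482.4 -294.2   50. ]
 [ 376.2 -272.1   50. ]
 [ 398.  -164.5   50. ]]
```

servo_tool:
  motion:
    - [85,-1,-49,-5,0,0,0]
    - [85,-1,-49,-5,0,0,0]
    - [85,-1,-49,-5,0,0,0]
    - [85,-1,-49,-5,0,0,0]
    - [85,-1,-49,-5,0,0,0]
    - [85,-1,-49,-5,0,0,0]
    - [85,-1,-49,-5,0,0,0]
    - [85,-1,-49,-5,0,0,0]
    - [85,-1,-49,-5,0,0,0]
    - [85,-1,-49,-5,0,0,0]

```text
time: 2.65
tool_pos: [430.0, 280.9, 240.6]
tcp_rot: [-179.7, 0.1, 0.4]
ft_force: [1.0, 0.2, 0.3]
finger_gap: 84.8
```

servo_tool:
  motion:
    - [85,-1,-15,0,0,0,0]
    - [85,0,0,0,0,0,0]
    - [85,0,0,0,0,0,0]

```text
time: 2.95
tool_pos: [427.7, 301.7, 241.2]
tcp_rot: [-179.6, 0.1, 1.1]
ft_force: [1.1, 0.8, -0.4]
finger_gap: 84.9
```

```bash
cat >> h.py <<'E'
def shot(f):
    s=pose(); im=snapshot('wrist'); cv2.imwrite(f'pics/{f}.png',im); c=cam('wrist',s); np.savez(f'pics/{f}.npz',K=c[0],R=c[1],t=c[2]); return im,c
def load(f):
    d=np.load(f'pics/{f}.npz'); return cv2.imread(f'pics/{f}.png'),(d['K'],d['R'],d['t'])
E
python3 -c "
from h import *
shot('w2')"
```

```text
t 2.95 tcp [427.7 301.7 241.2] rot [-1.7963e+02  1.0000e-01  1.1000e+00] F [ 1.1  0.8 -0.4] gap 84.9
```

View pics/w2.png

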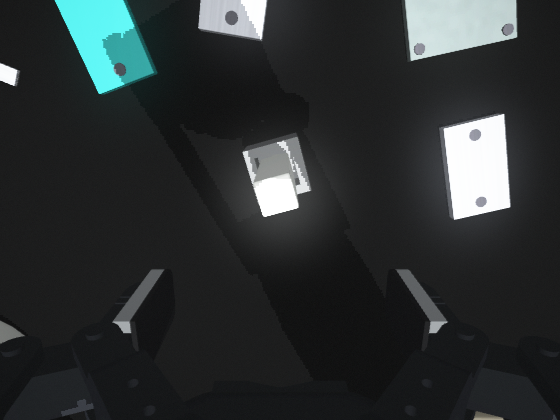

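Wrist view: the drift's white top is at about (276,196), with the holder behind it, its corners at (243,150), (297,134), (311,190).

```bash
python3 -c "
from h import *
im,c=load('w2');g=im.min(2)>235
m=np.zeros(g.shape,np.uint8);m[170:220,245:302]=g[170:220,245:302]
print(rect(c,m,129))
H=unproj(c,[[243,150],[297,134],[311,190]],40);print(H.round(1),(H[0]+H[2])/2, np.linalg.norm(H[1]-H[0]),np.linalg.norm(H[1]-H[2]))
T=unproj(c,[[253,182],[293,173],[298,206],[264,216]],129);print(T.round(1),T.mean(0))
"
```

```text
[(array([276., 196.]), array([432.9, 305.3,  27.2,  26.9, -73.4]))]
[[452.1 337.8  40. ]
 [468.  287.4  40. ]
 [414.5 272.   40. ]] [433.31810379 304.92148303  40.        ] 52.87473584963725 55.605723265349425
[[442.2 321.6 129. ]
 [449.4 293.1 129. ]
 [424.9 288.7 129. ]
 [416.7 313.5 129. ]] [433.28900506 304.22022242 129.        ]
```

servo_tool:
  motion:
    - [85,5,-3,10,0,0,-0.135]
    - [85,0,0,0,0,0,-0.135]
    - [85,0,0,0,0,0,0]

```text
time: 3.3
tool_pos: [434.1, 300.2, 230.9]
tcp_rot: [-179.7, -0.0, 16.8]
ft_force: [-0.6, -0.5, 0.6]
finger_gap: 85.1
```

```bash
python3 -c "
from h import *
pose();go(433,305,71,16.6)"
```

```text
t 3.3 tcp [434.1 300.2 230.9] rot [-179.66   -0.     16.8 ] F [-0.6 -0.5  0.6] gap 85.1
shift [  0.4  -3.9 159.9] turn [-0.006 -0.     0.003] rows>= 3.2
```

servo_tool:
  motion:
    - [85,0.4,-4,40,-0.006,0,0]
    - [85,0,0,40,0,0,0]
    - [85,0,0,40,0,0,0]
    - [85,0,0,30,0,0,0]
    - [85,0,0,10,0,0,0]

```text
time: 3.8
tool_pos: [438.6, 300.0, 70.9]
tcp_rot: [-180.0, -0.6, 15.2]
ft_force: [-0.7, 0.3, 0.6]
finger_gap: 85.2
```

```bash
python3 -c "
from h import *
pose();go(433,305,71,16.6)"
```

```text
t 3.8 tcp [438.6 300.   70.9] rot [-179.95   -0.56   15.23] F [-0.7  0.3  0.6] gap 85.2
shift [-4.1 -6.3 -0.1] turn [-0.001 -0.01  -0.024] rows>= 0.2
```

servo_tool:
  motion:
    - [85,-4,-6,0,0,-0.01,-0.024]
    - [85,0,0,0,0,0,0]
    - [85,0,0,0,0,0,0]

```text
time: 4.1
tool_pos: [433.6, 303.7, 72.4]
tcp_rot: [-180.0, 0.1, 16.4]
ft_force: [1.1, -0.9, 0.6]
finger_gap: 85.2
```

```bash
python3 -c "
from h import *
pose();go(433,305,71,16.6)"
```

```text
t 4.1 tcp [433.6 303.7  72.4] rot [-1.7997e+02  7.0000e-02  1.6350e+01] F [ 1.1 -0.9  0.6] gap 85.2
shift [-0.2 -1.4  1.4] turn [-0.001  0.001 -0.004] rows>= 0.0
```

servo_tool:
  motion:
    - [24,-0.2,-1,1,0,0,0]
    - [24,0,0,0,0,0,0]
    - [24,0,0,0,0,0,0]
    - [24,0,0,0,0,0,0]
    - [24,0,0,0,0,0,0]
    - [24,0,0,0,0,0,0]
    - [24,0,0,0,0,0,0]
    - [24,0,0,0,0,0,0]
  force: 100

```text
time: 4.9
tool_pos: [436.3, 306.8, 76.6]
tcp_rot: [-179.9, -0.4, 16.3]
ft_force: [-0.5, -0.3, 0.5]
finger_gap: 27.0
```

```bash
python3 -c "
from h import *
pose()"
```

```text
t 4.9 tcp [436.3 306.8  76.6] rot [-179.86   -0.42   16.32] F [-0.5 -0.3  0.5] gap 27.0
```

servo_tool:
  motion:
    - [24,0,0,-20,0,0,0]
    - [24,0,0,-30,0,0,0]
    - [24,0,0,-40,0,0,0]
    - [24,0,0,-20,0,0,0]
    - [24,0,0,0,0,0,0]

```text
time: 5.4
tool_pos: [433.1, 304.8, 186.6]
tcp_rot: [-180.0, 0.0, 16.3]
ft_force: [-0.5, 0.3, -1.6]
finger_gap: 26.9
```

```bash
python3 -c "
from h import *
shot('w3')
for i in range(4): snapshot('wrist'); pose()
go(440,-230,186,16.6)
cv2.imwrite('pics/s3.png',snapshot('scene')[140:280,330:470].repeat(4,0).repeat(4,1))"
```

```text
t 5.4 tcp [433.1 304.8 186.6] rot [-1.7996e+02  2.0000e-02  1.6320e+01] F [-0.5  0.3 -1.6] gap 26.9
t 5.5 tcp [431.8 304.1 183.4] rot [179.98   0.26  16.32] F [-0.1 -0.2 -0.5] gap 27.1
t 5.55 tcp [431.1 303.7 182.2] rot [179.96   0.38  16.31] F [-0.2  0.  -1.4] gap 27.0
t 5.6 tcp [430.7 303.4 181.5] rot [179.94   0.46  16.32] F [-0.6 -0.2 -1.7] gap 26.9
t 5.65 tcp [430.6 303.4 181.3] rot [179.93   0.49  16.31] F [ 0.6  0.3 -0.6] gap 26.9
shift [-140.8  514.6   -2.9] turn [ 0.001  0.009 -0.005] rows>= 10.7
```

View pics/w3.png

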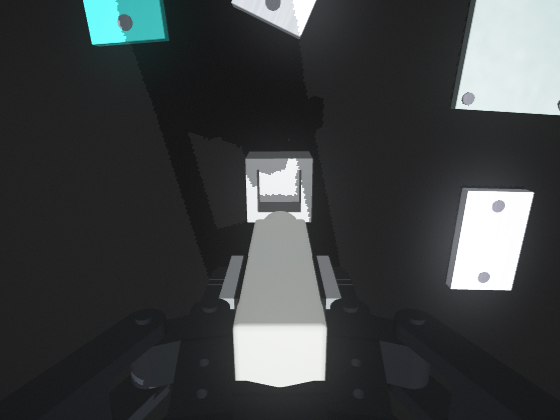

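servo_tool:
  motion:
    - [24,-12.8,46.8,0,0,0,0]
    - [24,-12.8,46.8,0,0,0,0]
    - [24,-12.8,46.8,0,0,0,0]
    - [24,-12.8,46.8,0,0,0,0]
    - [24,-12.8,46.8,0,0,0,0]
    - [24,-12.8,46.8,0,0,0,0]
    - [24,-12.8,46.8,0,0,0,0]
    - [24,-12.8,46.8,0,0,0,0]
    - [24,-12.8,46.8,0,0,0,0]
    - [24,-9,30,0,0,0,0]

```text
time: 6.7
tool_pos: [432.3, -175.7, 170.4]
tcp_rot: [-179.8, 1.3, 16.9]
ft_force: [0.2, 0.5, -0.8]
finger_gap: 26.8
```

```bash
python3 -c "
from h import *
for i in range(3): snapshot('wrist')
pose()
a=np.radians(16.6)
for n,th in zip('ABCD',(16.6,196.6,106.6,286.6)):
    t=np.radians(th); print(n,end=' ');go(440+34*np.cos(t),-230+34*np.sin(t),150,16.6)"
```

```text
t 6.85 tcp [ 432.3 -174.4  170.2] rot [-179.69    1.38   16.8 ] F [ 0.   1.2 -1.4] gap 26.5
A shift [25.8 55.6 19.3] turn [-0.005  0.024  0.003] rows>= 1.3
B shift [-42.2  55.4  20.9] turn [-0.005  0.024  0.003] rows>= 1.5
C shift [-8.1 21.5 20.3] turn [-0.005  0.024  0.003] rows>= 0.6
D shift [-8.3 89.5 19.9] turn [-0.005  0.024  0.003] rows>= 1.8
```

servo_tool:
  motion:
    - [24,-8,21,8,-0.005,0.024,0.003]
    - [24,0,0,0,0,0,0]

```text
time: 7.05
tool_pos: [430.1, -195.5, 160.3]
tcp_rot: [-179.8, 0.0, 16.7]
ft_force: [0.3, 0.4, -0.6]
finger_gap: 26.8
```

```bash
cat >> h.py <<'E'
def settle(n=3):
    for i in range(n): snapshot('wrist')
    s=pose()
    for n,th in zip('ABCD',(16.6,196.6,106.6,286.6)):
        t=np.radians(th); print(n,end=' ');go(440+34*np.cos(t),-230+34*np.sin(t),s["tool_pos"][2],16.6)
E
python3 -c "
from h import *
settle()"
```

```text
t 7.2 tcp [ 431.2 -194.   161.7] rot [-1.7983e+02 -2.0000e-02  1.6750e+01] F [ 1.1  0.1 -0.5] gap 27.0
A shift [32.1 37.1 -0.1] turn [-0.003 -0.     0.003] rows>= 1.0
B shift [-35.9  36.9  -0.1] turn [-0.003 -0.     0.003] rows>= 1.0
C shift [-1.8  3.  -0. ] turn [-0.003 -0.     0.003] rows>= 0.1
D shift [-2.  71.  -0.2] turn [-0.003 -0.     0.003] rows>= 1.4
```

Good, over C. I'll go down towards first contact.

servo_tool:
  motion:
    - [24,-2,3,10,-0.003,0,0.003]
    - [24,0,0,8,0,0,0]
    - [24,0,0,2,0,0,0]

```text
time: 7.5
tool_pos: [431.4, -195.8, 141.2]
tcp_rot: [179.9, -0.1, 16.8]
ft_force: [-0.6, 0.9, 6.5]
finger_gap: 27.0
```

```bash
python3 -c "
from h import *
settle()"
```

```text
t 7.65 tcp [ 431.3 -195.9  141.8] rot [ 1.7992e+02 -1.0000e-01  1.6740e+01] F [ 0.8 -0.8 -1.5] gap 26.7
A shift [32.5 35.2  0.1] turn [ 0.001 -0.002  0.002] rows>= 1.0
B shift [-35.5  35.1  -0. ] turn [ 0.001 -0.002  0.002] rows>= 1.0
C shift [-1.4  1.2 -0. ] turn [ 0.001 -0.002  0.002] rows>= 0.0
D shift [-1.6 69.2  0.1] turn [ 0.001 -0.002  0.002] rows>= 1.4
```

servo_tool:
  motion:
    - [24,0,0,-10,0,0,0]
    - [24,-1,35,0,0,0,0]
    - [24,-1,35,0,0,0,0]
    - [24,0,0,6,0,0,0]

```text
time: 8.05
tool_pos: [451.4, -265.1, 149.7]
tcp_rot: [179.8, -0.2, 16.9]
ft_force: [-0.2, 1.1, -1.5]
finger_gap: 27.0
```

```bash
python3 -c "
from h import *
settle()"
```

```text
t 8.2 tcp [ 449.5 -261.1  147.4] rot [-1.7992e+02 -9.0000e-02  1.6960e+01] F [-0.2  1.  -1.5] gap 26.9
A shift [ 33.9 -32.3   0.1] turn [-0.001 -0.002  0.006] rows>= 0.9
B shift [-34.1 -32.7  -0. ] turn [-0.001 -0.002  0.006] rows>= 0.9
C shift [  0.2 -66.5   0.1] turn [-0.001 -0.002  0.006] rows>= 1.3
D shift [-0.3  1.5 -0. ] turn [-0.001 -0.002  0.006] rows>= 0.0
```

servo_tool:
  motion:
    - [24,0,1,3,0,0,0]
    - [24,0,0,2,0,0,0]
    - [24,0,0,1.5,0,0,0]
    - [24,0,0,1.5,0,0,0]

```text
time: 8.6
tool_pos: [450.0, -260.2, 140.7]
tcp_rot: [-180.0, -0.1, 17.1]
ft_force: [-2.0, 0.8, 6.3]
finger_gap: 27.2
```

```bash
python3 -c "
from h import *
settle()"
```

```text
t 8.75 tcp [ 449.9 -260.3  140.4] rot [-1.7997e+02 -1.2000e-01  1.7080e+01] F [-1.2 -0.4  3.2] gap 27.4
A shift [ 33.4 -31.6   0.1] turn [-0.001 -0.002  0.008] rows>= 0.9
B shift [-34.6 -32.1  -0.1] turn [-0.001 -0.002  0.008] rows>= 0.9
C shift [ -0.3 -65.9   0. ] turn [-0.001 -0.002  0.008] rows>= 1.3
D shift [-0.9  2.1 -0. ] turn [-0.001 -0.002  0.008] rows>= 0.1
```

servo_tool:
  motion:
    - [24,0,0,-8,0,0,0]
    - [24,33,-31,0,0,0,0.008]
    - [24,0,0,0,0,0,0]
    - [24,0,0,4,0,0,0]
    - [24,0,0,2,0,0,0]
    - [24,0,0,1.5,0,0,0]
    - [24,0,0,1,0,0,0]

```text
time: 9.45
tool_pos: [472.6, -220.1, 140.6]
tcp_rot: [-179.9, -0.2, 16.6]
ft_force: [-0.2, 0.2, 3.4]
finger_gap: 26.8
```

```bash
python3 -c "
from h import *
settle()"
```

```text
t 9.6 tcp [ 472.8 -220.1  140.9] rot [-179.95   -0.18   16.56] F [ 0.4  0.3 -1. ] gap 26.8
A shift [-0.2  0.1 -0. ] turn [-0.001 -0.003 -0.001] rows>= 0.0
B shift [-68.2   0.1  -0.2] turn [-0.001 -0.003 -0.001] rows>= 1.4
C shift [-34.3 -33.9  -0.1] turn [-0.001 -0.003 -0.001] rows>= 1.0
D shift [-34.2  34.1  -0.1] turn [-0.001 -0.003 -0.001] rows>= 1.0
```

servo_tool:
  motion:
    - [24,0,0,-8,0,0,0]
    - [24,-34,0,0,0,0,0]
    - [24,-34,0,0,0,0,0]
    - [24,0,0,0,0,0,0]
    - [24,0,0,3,0,0,0]
    - [24,0,0,2,0,0,0]
    - [24,0,0,1.5,0,0,0]

```text
time: 10.3
tool_pos: [407.3, -241.4, 145.4]
tcp_rot: [179.9, -0.3, 16.5]
ft_force: [0.4, -0.4, -0.6]
finger_gap: 27.5
```

```bash
python3 -c "
from h import *
settle()"
```

```text
t 10.45 tcp [ 407.  -241.2  145.1] rot [179.91  -0.27  16.55] F [-0.1 -0.3 -1.3] gap 26.8
A shift [68.8 -1.4  0.3] turn [ 0.002 -0.005 -0.001] rows>= 1.4
B shift [ 0.8 -1.3  0. ] turn [ 0.002 -0.005 -0.001] rows>= 0.0
C shift [ 34.8 -35.3   0.1] turn [ 0.002 -0.005 -0.001] rows>= 1.0
D shift [34.8 32.7  0.2] turn [ 0.002 -0.005 -0.001] rows>= 1.0
```

servo_tool:
  motion:
    - [24,0,-1,2,0,-0.005,0]
    - [24,0,0,1.5,0,0,0]
    - [24,0,0,1.5,0,0,0]
    - [24,0,0,1,0,0,0]

```text
time: 10.85
tool_pos: [407.6, -239.9, 139.4]
tcp_rot: [179.9, 0.0, 16.6]
ft_force: [-3.0, 1.3, 5.2]
finger_gap: 26.9
```

```bash
python3 -c "
from h import *
settle()"
```

```text
t 11.0 tcp [ 407.5 -239.9  139.2] rot [1.799e+02 4.000e-02 1.662e+01] F [-1.6  2.1  3.2] gap 26.9
A shift [68.  -0.2 -0. ] turn [0.002 0.001 0.   ] rows>= 1.4
B shift [-0.  -0.2 -0. ] turn [0.002 0.001 0.   ] rows>= 0.0
C shift [ 34.  -34.2  -0.1] turn [0.002 0.001 0.   ] rows>= 1.0
D shift [34.  33.8  0. ] turn [0.002 0.001 0.   ] rows>= 1.0
```

servo_tool:
  motion:
    - [24,0,0,-6,0,0,0]
    - [24,34,0,0,0,0,0]
    - [24,34,0,0,0,0,0]
    - [24,0,0,0,0,0,0]
    - [24,0,0,3,0,0,0]
    - [24,0,0,3,0,0,0]
    - [24,0,0,2,0,0,0]
    - [24,0,0,2,0,0,0]

```text
time: 11.8
tool_pos: [474.8, -220.8, 137.4]
tcp_rot: [179.8, -0.2, 16.5]
ft_force: [-0.5, 4.1, 8.1]
finger_gap: 27.0
```

```bash
python3 -c "
from h import *
settle()"
```

```text
t 11.95 tcp [ 474.6 -220.8  137.1] rot [ 1.798e+02 -1.400e-01  1.648e+01] F [1.3 1.3 3.1] gap 26.8
A shift [-1.8 -1.1 -0. ] turn [ 0.003 -0.002 -0.002] rows>= 0.0
B shift [-69.8  -0.9  -0.2] turn [ 0.003 -0.002 -0.002] rows>= 1.4
C shift [-35.9 -35.   -0.2] turn [ 0.003 -0.002 -0.002] rows>= 1.0
D shift [-35.7  33.    0. ] turn [ 0.003 -0.002 -0.002] rows>= 1.0
```

servo_tool:
  motion:
    - [24,0,0,-6,0,0,0]
    - [24,-35,0,0,0,0,0]
    - [24,-35,0,0,0,0,0]
    - [24,0,0,0,0,0,0]
    - [24,0,0,3,0,0,0]
    - [24,0,0,3,0,0,0]
    - [24,0,0,2.5,0,0,0]
    - [24,0,0,2,0,0,0]

```text
time: 12.75
tool_pos: [403.8, -242.6, 134.1]
tcp_rot: [179.7, 0.0, 16.4]
ft_force: [-3.9, 1.2, 7.1]
finger_gap: 26.9
```

```bash
python3 -c "
from h import *
settle()"
```

```text
t 12.9 tcp [ 403.9 -242.6  133.8] rot [1.7971e+02 1.0000e-02 1.6410e+01] F [-2.9 -0.5  3.1] gap 27.3
A shift [72.2 -2.  -0. ] turn [ 0.005  0.    -0.003] rows>= 1.4
B shift [ 4.2 -1.8 -0. ] turn [ 0.005  0.    -0.003] rows>= 0.1
C shift [ 38.1 -35.9  -0.2] turn [ 0.005  0.    -0.003] rows>= 1.0
D shift [38.3 32.1  0.2] turn [ 0.005  0.    -0.003] rows>= 1.0
```

servo_tool:
  motion:
    - [24,0,0,-6,0,0,0]
    - [24,36,-1,0,0.005,0,0]
    - [24,36,-1,0,0,0,0]
    - [24,0,0,0,0,0,0]
    - [24,0,0,3,0,0,0]
    - [24,0,0,3,0,0,0]
    - [24,0,0,2.5,0,0,0]
    - [24,0,0,1.5,0,0,0]

```text
time: 13.7
tool_pos: [477.2, -218.7, 132.0]
tcp_rot: [180.0, -0.2, 16.5]
ft_force: [-0.8, 2.4, 5.7]
finger_gap: 26.8
```

```bash
python3 -c "
from h import *
settle()"
```

```text
t 13.85 tcp [ 477.  -218.7  131.7] rot [179.99  -0.19  16.45] F [0.1 1.9 3.1] gap 26.8
A shift [-4.7  0.3 -0. ] turn [ 0.    -0.003 -0.003] rows>= 0.1
B shift [-72.7   0.5  -0.2] turn [ 0.    -0.003 -0.003] rows>= 1.5
C shift [-38.8 -33.6  -0.1] turn [ 0.    -0.003 -0.003] rows>= 1.0
D shift [-38.6  34.4  -0.1] turn [ 0.    -0.003 -0.003] rows>= 1.0
```

servo_tool:
  motion:
    - [24,0,0,-6,0,0,0]
    - [24,-18,-16,0,0,0,0]
    - [24,-18,-16,0,0,0,0]
    - [24,0,0,0,0,0,0]
    - [24,0,0,3,0,0,0]
    - [24,0,0,3,0,0,0]
    - [24,0,0,2,0,0,0]
    - [24,0,0,1.5,0,0,0]

```text
time: 14.65
tool_pos: [431.7, -199.7, 129.6]
tcp_rot: [179.9, -0.2, 16.3]
ft_force: [-2.8, 2.4, 7.8]
finger_gap: 27.0
```

```bash
python3 -c "
from h import *
settle()"
```

```text
t 14.8 tcp [ 431.8 -199.9  129.3] rot [ 1.7991e+02 -1.7000e-01  1.6310e+01] F [-1.2  1.1  4. ] gap 27.0
A shift [33.4 31.   0.1] turn [ 0.002 -0.003 -0.005] rows>= 0.9
B shift [-34.6  31.4  -0. ] turn [ 0.002 -0.003 -0.005] rows>= 0.9
C shift [-0.7 -2.8 -0. ] turn [ 0.002 -0.003 -0.005] rows>= 0.1
D shift [-0.4 65.2  0.1] turn [ 0.002 -0.003 -0.005] rows>= 1.3
```

servo_tool:
  motion:
    - [24,0,0,-6,0,0,0]
    - [24,0,32,0,0,0,0]
    - [24,0,32,0,0,0,0]
    - [24,0,0,0,0,0,0]
    - [24,0,0,3,0,0,0]
    - [24,0,0,3,0,0,0]
    - [24,0,0,2,0,0,0]
    - [24,0,0,1.5,0,0,0]

```text
time: 15.6
tool_pos: [452.4, -263.9, 127.5]
tcp_rot: [179.7, -0.2, 16.4]
ft_force: [-3.9, -0.9, 6.3]
finger_gap: 26.9
```

```bash
python3 -c "
from h import *
settle()"
```

```text
t 15.75 tcp [ 452.4 -263.8  127.3] rot [179.74  -0.22  16.43] F [-1.9 -2.5  3.5] gap 27.0
A shift [ 31.7 -36.   -0. ] turn [ 0.004 -0.004 -0.003] rows>= 1.0
B shift [-36.3 -35.8  -0.3] turn [ 0.004 -0.004 -0.003] rows>= 1.0
C shift [ -2.4 -69.9  -0.3] turn [ 0.004 -0.004 -0.003] rows>= 1.4
D shift [-2.2 -1.9 -0. ] turn [ 0.004 -0.004 -0.003] rows>= 0.1
```

servo_tool:
  motion:
    - [24,0,0,-6,0,0,0]
    - [24,-18,-18,0,0.004,-0.003,0]
    - [24,-18,-18,0,0,0,0]
    - [24,0,0,0,0,0,0]
    - [24,0,0,3,0,0,0]
    - [24,0,0,3,0,0,0]
    - [24,0,0,2,0,0,0]
    - [24,0,0,1.5,0,0,0]

```text
time: 16.55
tool_pos: [407.8, -236.3, 124.8]
tcp_rot: [-179.9, -0.1, 16.6]
ft_force: [-3.7, 1.9, 6.5]
finger_gap: 26.8
```

```bash
python3 -c "
from h import *
settle()"
```

```text
t 16.7 tcp [ 407.8 -236.3  124.5] rot [-1.7992e+02 -1.2000e-01  1.6580e+01] F [-2.4  0.6  4.2] gap 27.1
A shift [66.7  3.1  0.1] turn [-0.001 -0.002 -0.   ] rows>= 1.3
B shift [-1.3  3.1 -0. ] turn [-0.001 -0.002 -0.   ] rows>= 0.1
C shift [ 32.7 -30.9   0.1] turn [-0.001 -0.002 -0.   ] rows>= 0.9
D shift [32.7 37.1  0. ] turn [-0.001 -0.002 -0.   ] rows>= 1.0
```

servo_tool:
  motion:
    - [24,0,0,-6,0,0,0]
    - [24,33,1,0,0,0,0]
    - [24,33,1,0,0,0,0]
    - [24,0,0,0,0,0,0]
    - [24,0,0,3,0,0,0]
    - [24,0,0,3,0,0,0]
    - [24,0,0,1.5,0,0,0]
    - [24,0,0,1,0,0,0]

```text
time: 17.5
tool_pos: [475.6, -220.0, 123.8]
tcp_rot: [-180.0, -0.3, 16.5]
ft_force: [-0.1, 2.1, 5.3]
finger_gap: 26.8
```

```bash
python3 -c "
from h import *
settle()"
```

```text
t 17.65 tcp [ 475.5 -220.1  123.7] rot [-179.98   -0.34   16.47] F [-0.4  3.5  4.4] gap 26.8
A shift [-2.9 -0.6 -0. ] turn [-0.    -0.006 -0.002] rows>= 0.1
B shift [-70.9  -0.5  -0.4] turn [-0.    -0.006 -0.002] rows>= 1.4
C shift [-37.  -34.5  -0.2] turn [-0.    -0.006 -0.002] rows>= 1.0
D shift [-36.8  33.5  -0.2] turn [-0.    -0.006 -0.002] rows>= 1.0
```

servo_tool:
  motion:
    - [24,0,0,-6,0,-0.005,0]
    - [24,-18,-17,0,0,0,0]
    - [24,-18,-17,0,0,0,0]
    - [24,0,0,0,0,0,0]
    - [24,0,0,3,0,0,0]
    - [24,0,0,3,0,0,0]
    - [24,0,0,2,0,0,0]
    - [24,0,0,1.5,0,0,0]

```text
time: 18.45
tool_pos: [429.4, -199.4, 123.0]
tcp_rot: [179.9, 0.1, 16.3]
ft_force: [-5.3, 4.1, 16.1]
finger_gap: 27.0
```

```bash
python3 -c "
from h import *
settle()"
```

```text
t 18.6 tcp [ 429.5 -199.5  123.1] rot [1.7993e+02 1.1000e-01 1.6350e+01] F [-5.9  3.6 15.8] gap 27.0
A shift [35.4 32.1 -0. ] turn [ 0.001  0.002 -0.004] rows>= 1.0
B shift [-32.6  32.4   0.1] turn [ 0.001  0.002 -0.004] rows>= 0.9
C shift [ 1.3 -1.8 -0. ] turn [ 0.001  0.002 -0.004] rows>= 0.0
D shift [ 1.6 66.2  0.1] turn [ 0.001  0.002 -0.004] rows>= 1.3
```

servo_tool:
  motion:
    - [24,0,0,-6,0,0,0]
    - [24,0,33,0,0,0,0]
    - [24,0,33,0,0,0,0]
    - [24,0,0,0,0,0,0]
    - [24,0,0,3,0,0,0]
    - [24,0,0,3,0,0,0]
    - [24,0,0,2,0,0,0]
    - [24,0,0,1.5,0,0,0]

```text
time: 19.4
tool_pos: [452.0, -266.3, 123.1]
tcp_rot: [179.7, 0.0, 16.5]
ft_force: [-7.1, 2.2, 15.5]
finger_gap: 26.9
```

```bash
python3 -c "
from h import *
settle()"
```

```text
t 19.55 tcp [ 451.9 -266.3  123.1] rot [1.797e+02 3.000e-02 1.647e+01] F [-5.8  1.2 12.7] gap 27.0
A shift [ 32.8 -38.3  -0.2] turn [ 0.005  0.001 -0.002] rows>= 1.0
B shift [-35.2 -38.1  -0.2] turn [ 0.005  0.001 -0.002] rows>= 1.0
C shift [ -1.2 -72.2  -0.4] turn [ 0.005  0.001 -0.002] rows>= 1.4
D shift [-1.1 -4.2 -0. ] turn [ 0.005  0.001 -0.002] rows>= 0.1
```

Home at D too, where the force rises. Next B, then A.

servo_tool:
  motion:
    - [24,0,0,-6,0.004,0,0]
    - [24,-17,-18,0,0,0,0]
    - [24,-17,-18,0,0,0,0]
    - [24,0,0,0,0,0,0]
    - [24,0,0,3,0,0,0]
    - [24,0,0,3,0,0,0]
    - [24,0,0,2,0,0,0]
    - [24,0,0,2,0,0,0]

```text
time: 20.35
tool_pos: [409.5, -238.0, 122.9]
tcp_rot: [179.9, -0.0, 16.7]
ft_force: [-13.3, 8.0, 26.2]
finger_gap: 27.1
```

```bash
python3 -c "
from h import *
settle()"
```

```text
t 20.5 tcp [ 409.6 -238.1  122.9] rot [ 1.7993e+02 -3.0000e-02  1.6710e+01] F [-11.1   5.5  21.8] gap 26.9
A shift [65.4  1.   0. ] turn [ 0.001 -0.     0.002] rows>= 1.3
B shift [-2.6  0.9 -0. ] turn [ 0.001 -0.     0.002] rows>= 0.1
C shift [ 31.5 -33.   -0. ] turn [ 0.001 -0.     0.002] rows>= 0.9
D shift [31.4 35.   0.1] turn [ 0.001 -0.     0.002] rows>= 0.9
```

servo_tool:
  motion:
    - [24,0,0,-6,0,0,0]
    - [24,33,0,0,0,0,0]
    - [24,33,0,0,0,0,0]
    - [24,0,0,0,0,0,0]
    - [24,0,0,3,0,0,0]
    - [24,0,0,3,0,0,0]
    - [24,0,0,2,0,0,0]
    - [24,0,0,2,0,0,0]
    - [24,0,0,1.5,0,0,0]

```text
time: 21.4
tool_pos: [477.9, -220.4, 123.0]
tcp_rot: [179.8, -0.3, 16.6]
ft_force: [-4.4, 4.1, 12.5]
finger_gap: 26.9
```

```bash
python3 -c "
from h import *
settle()"
```

```text
t 21.55 tcp [ 477.9 -220.4  123. ] rot [179.84  -0.3   16.6 ] F [-4.8  4.6 14.1] gap 26.8
A shift [-5.1 -1.7 -0. ] turn [ 0.003 -0.005  0.   ] rows>= 0.1
B shift [-73.1  -1.7  -0.4] turn [ 0.003 -0.005  0.   ] rows>= 1.5
C shift [-39.1 -35.7  -0.3] turn [ 0.003 -0.005  0.   ] rows>= 1.1
D shift [-39.1  32.3  -0.1] turn [ 0.003 -0.005  0.   ] rows>= 1.0
```

servo_tool:
  motion:
    - [24,-3,0,3,0,0,0]
    - [24,0,0,3,0,0,0]

```text
time: 21.75
tool_pos: [477.7, -220.8, 122.9]
tcp_rot: [179.8, -0.8, 16.5]
ft_force: [-8.4, 8.2, 23.9]
finger_gap: 26.9
```

```bash
python3 -c "
from h import *
settle()"
```

```text
t 21.9 tcp [ 477.5 -220.9  123. ] rot [179.78  -0.74  16.55] F [-4.5  8.4 22.1] gap 26.8
A shift [-4.5 -2.  -0.1] turn [ 0.004 -0.013 -0.001] rows>= 0.1
B shift [-72.5  -1.9  -0.9] turn [ 0.004 -0.013 -0.001] rows>= 1.5
C shift [-38.5 -35.9  -0.6] turn [ 0.004 -0.013 -0.001] rows>= 1.1
D shift [-38.5  32.1  -0.4] turn [ 0.004 -0.013 -0.001] rows>= 1.0
```

servo_tool:
  motion:
    - [24,0,0,-20,0,-0.012,0]
    - [24,0,0,-30,0,0,0]
    - [24,-40,-5,-10,0,0,0]
    - [24,-40,-5,0,0,0,0]
    - [24,-30,-5,0,0,0,0]
    - [24,0,0,0,0,0,0]

```text
time: 22.5
tool_pos: [360.3, -239.1, 183.8]
tcp_rot: [179.8, 0.1, 16.4]
ft_force: [0.8, -0.9, -0.6]
finger_gap: 27.1
```

```bash
python3 -c "
from h import *
snapshot('wrist');snapshot('wrist');shot('w4')
cv2.imwrite('pics/s4.png',cv2.resize(snapshot('scene')[120:220,180:330],None,fx=3,fy=3,interpolation=cv2.INTER_CUBIC))
a=cv2.imread('pics/w4.png');b=cv2.imread('pics/s4.png');b=cv2.copyMakeBorder(b,0,120,0,0,0)[:420,:]
cv2.imwrite('pics/v4.png',cv2.resize(np.hstack([a,b]),(800,int(420*800/(a.shape[1]+b.shape[1])))))
go(433,305,190,16.6)"
```

```text
t 22.6 tcp [ 362.7 -239.   184.1] rot [179.75   0.    16.45] F [ 0.6 -0.9 -0.3] gap 27.0
shift [ 221.2 -501.4   -7.8] turn [ 0.004  0.    -0.001] rows>= 11.0
```

View pics/v4.png

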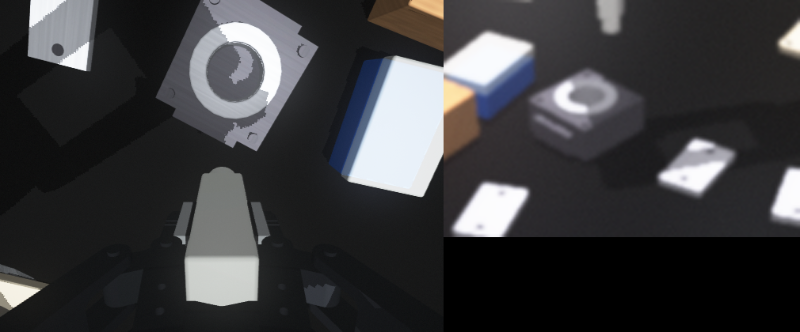

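The cup's flange now lies flush on the housing in both views. I'll take the drift back to its holder.

servo_tool:
  motion:
    - [24,19,-43,-1.5,0.004,0,0]
    - [24,19,-43,-1.5,0,0,0]
    - [24,19,-43,-1.5,0,0,0]
    - [24,19,-43,-1.5,0,0,0]
    - [24,19,-43,-1.5,0,0,0]
    - [24,19,-43,-1.5,0,0,0]
    - [24,19,-43,-1.5,0,0,0]
    - [24,19,-43,-1.5,0,0,0]
    - [24,19,-43,-1.5,0,0,0]
    - [24,19,-43,0,0,0,0]

```text
time: 23.7
tool_pos: [429.1, 245.3, 197.4]
tcp_rot: [180.0, -0.1, 16.4]
ft_force: [1.9, -0.2, -1.3]
finger_gap: 27.1
```

```bash
python3 -c "
from h import *
snapshot('wrist');snapshot('wrist');pose();go(433,305,190,16.6)"
```

```text
t 23.8 tcp [428.4 248.2 196.4] rot [-1.799e+02 -5.000e-02  1.667e+01] F [-0.3 -1.2 -1.7] gap 27.1
shift [ 20.7 -53.1   6.5] turn [-0.002 -0.001  0.001] rows>= 1.1
```

servo_tool:
  motion:
    - [24,10,-26,0,0,0,0]
    - [24,10,-26,0,0,0,0]
    - [24,0,0,0,0,0,0]

```text
time: 24.1
tool_pos: [432.0, 308.8, 194.2]
tcp_rot: [-180.0, 0.1, 17.0]
ft_force: [0.9, 0.0, -0.9]
finger_gap: 27.1
```

```bash
python3 - <<'E'
from h import *
snapshot('wrist');snapshot('wrist');im,c=shot('w5');go(433,305,190,16.6)
p=camera_params('wrist');T=np.linalg.inv(p['tool_from_camera']);ct=(c[0],T[:3,:3],T[:3,3])
for x in(-6,-3,0,3,6):
    print(x,proj(ct,[[x+12,0,67],[x+12,0,47],[x+14,14,47],[x+14,-14,47],[x+14,14,-53],[x+14,-14,-53],[x-14,14,-53]]).round(0).tolist())
cv2.imwrite('pics/v5.png',cv2.resize(im[120:420,180:380],None,fx=2,fy=2))
E
```

```text
t 24.2 tcp [432.  306.4 194.1] rot [179.96   0.19  16.93] F [-0.5 -1.1 -1.2] gap 26.7
shift [0.7 0.9 4.3] turn [0.001 0.003 0.005] rows>= 0.1
-6 [[279.0, 213.0], [279.0, 225.0], [305.0, 221.0], [254.0, 221.0], [328.0, 336.0], [230.0, 336.0], [324.0, 413.0]]
-3 [[279.0, 209.0], [279.0, 219.0], [305.0, 216.0], [254.0, 216.0], [328.0, 327.0], [230.0, 327.0], [325.0, 405.0]]
0 [[279.0, 204.0], [279.0, 214.0], [305.0, 211.0], [254.0, 211.0], [328.0, 317.0], [229.0, 317.0], [325.0, 397.0]]
3 [[279.0, 199.0], [279.0, 209.0], [305.0, 205.0], [253.0, 206.0], [329.0, 308.0], [229.0, 308.0], [325.0, 389.0]]
6 [[279.0, 194.0], [279.0, 204.0], [305.0, 200.0], [253.0, 200.0], [329.0, 299.0], [228.0, 299.0], [326.0, 381.0]]
```

View pics/v5.png

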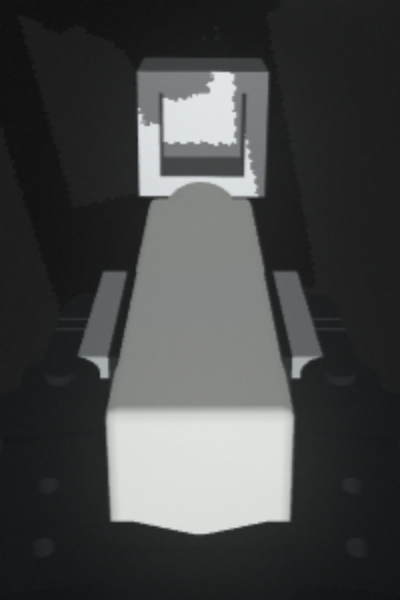

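```bash
python3 - <<'E'
from h import *
for f in('w3','w4','w5'):
    g=cv2.cvtColor(cv2.imread(f'pics/{f}.png'),cv2.COLOR_BGR2GRAY).astype(int)
    print(f,"col280:",[(v,g[v,280]) for v in range(200,400,4)])
    print([u for u in range(200,350) if abs(g[365,u+1]-g[365,u-1])>40])
a=[cv2.imread(f'pics/{f}.png')[190:410,190:370] for f in('w3','w4','w5')]
cv2.imwrite('pics/v6.png',cv2.resize(np.hstack(a),(800,326)))
E
```

```text
w3 col280: [(200, np.int64(144)), (204, np.int64(84)), (208, np.int64(85)), (212, np.int64(159)), (216, np.int64(158)), (220, np.int64(157)), (224, np.int64(157)), (228, np.int64(157)), (232, np.int64(158)), (236, np.int64(157)), (240, np.int64(157)), (244, np.int64(157)), (248, np.int64(155)), (252, np.int64(157)), (256, np.int64(156)), (260, np.int64(157)), (264, np.int64(157)), (268, np.int64(158)), (272, np.int64(157)), (276, np.int64(156)), (280, np.int64(157)), (284, np.int64(158)), (288, np.int64(157)), (292, np.int64(157)), (296, np.int64(158)), (300, np.int64(158)), (304, np.int64(159)), (308, np.int64(159)), (312, np.int64(159)), (316, np.int64(160)), (320, np.int64(160)), (324, np.int64(193)), (328, np.int64(234)), (332, np.int64(241)), (336, np.int64(241)), (340, np.int64(241)), (344, np.int64(241)), (348, np.int64(240)), (352, np.int64(240)), (356, np.int64(240)), (360, np.int64(240)), (364, np.int64(240)), (368, np.int64(239)), (372, np.int64(239)), (376, np.int64(239)), (380, np.int64(238)), (384, np.int64(238)), (388, np.int64(51)), (392, np.int64(47)), (396, np.int64
[... 1612 characters left out ...]
int64(134)), (280, np.int64(135)), (284, np.int64(134)), (288, np.int64(135)), (292, np.int64(136)), (296, np.int64(134)), (300, np.int64(135)), (304, np.int64(136)), (308, np.int64(136)), (312, np.int64(137)), (316, np.int64(136)), (320, np.int64(136)), (324, np.int64(166)), (328, np.int64(211)), (332, np.int64(225)), (336, np.int64(225)), (340, np.int64(225)), (344, np.int64(224)), (348, np.int64(224)), (352, np.int64(223)), (356, np.int64(223)), (360, np.int64(222)), (364, np.int64(223)), (368, np.int64(222)), (372, np.int64(222)), (376, np.int64(220)), (380, np.int64(220)), (384, np.int64(219)), (388, np.int64(43)), (392, np.int64(40)), (396, np.int64(38))]
[233, 234, 235, 324, 325, 326]
```

View pics/v6.png

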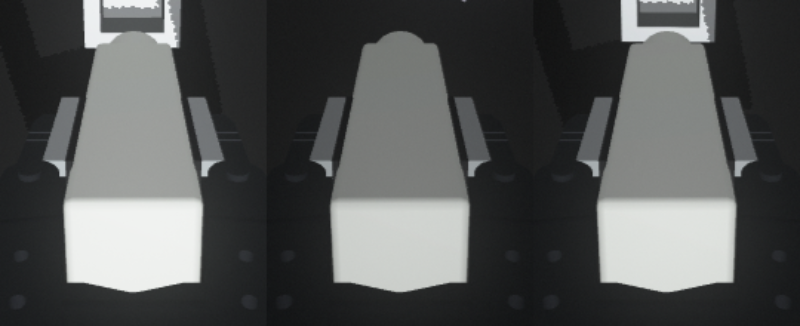

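servo_tool:
  motion:
    - [24,4.7,1.5,35,0,0.003,0.005]
    - [24,0,0,35,0,0,0]
    - [24,0,0,10,0,0,0]
    - [24,0,0,0,0,0,0]

```text
time: 24.65
tool_pos: [439.3, 302.9, 114.4]
tcp_rot: [179.9, -0.2, 16.4]
ft_force: [1.3, 0.7, -0.2]
finger_gap: 27.0
```

```bash
python3 -c "
from h import *
snapshot('wrist');snapshot('wrist');shot('w6');go(436.8,306.1,76,16.6)"
```

```text
t 24.75 tcp [440.2 303.6 116.2] rot [179.97  -0.36  16.41] F [ 0.3 -0.3 -0.6] gap 26.7
shift [-3.6 -3.  41. ] turn [ 0.    -0.008 -0.003] rows>= 0.8
```

View pics/w6.png

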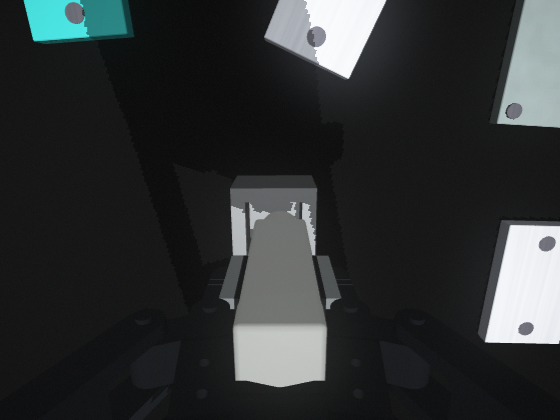

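servo_tool:
  motion:
    - [24,-3.6,-3.4,5,0,-0.008,-0.003]
    - [24,0,0,0,0,0,0]

```text
time: 25.0
tool_pos: [437.8, 307.4, 115.0]
tcp_rot: [-179.9, -0.2, 16.6]
ft_force: [-0.6, 0.4, -1.1]
finger_gap: 26.9
```

```bash
python3 -c "
from h import *
snapshot('wrist');snapshot('wrist');pose();go(436.8,306.1,76,16.6)"
```

```text
t 25.1 tcp [438.5 307.5 115.5] rot [-179.93   -0.32   16.58] F [ 1.  -0.1 -1.1] gap 27.2
shift [-2.3  0.9 39.5] turn [-0.001 -0.006 -0.   ] rows>= 0.8
```

servo_tool:
  motion:
    - [24,-2.3,0.8,3,0,-0.006,0]
    - [24,0,0,6,0,0,0]
    - [24,0,0,6,0,0,0]
    - [24,0,0,6,0,0,0]

```text
time: 25.5
tool_pos: [437.4, 306.7, 94.8]
tcp_rot: [-179.9, -0.1, 16.6]
ft_force: [-0.6, 0.5, -1.3]
finger_gap: 26.9
```

```bash
python3 -c "
from h import *
snapshot('wrist');snapshot('wrist');pose();go(436.8,306.1,76,16.6)"
```

```text
t 25.6 tcp [436.6 306.3  93.8] rot [-179.93    0.     16.61] F [-0.1  0.5 -1.1] gap 27.1
shift [ 0.2  0.2 17.8] turn [-0.001  0.     0.   ] rows>= 0.4
```

Inside the opening with no contact force. Continuing down.

servo_tool:
  motion:
    - [24,0,0,5,0,0,0]
    - [24,0,0,5,0,0,0]
    - [24,0,0,4,0,0,0]
    - [24,0,0,2,0,0,0]
    - [24,0,0,0,0,0,0]

```text
time: 26.1
tool_pos: [436.9, 306.4, 76.6]
tcp_rot: [-179.9, -0.0, 16.6]
ft_force: [-1.1, 1.0, 2.6]
finger_gap: 26.8
```

```bash
python3 -c "
from h import *
snapshot('wrist');snapshot('wrist');pose();go(436.8,306.1,76,16.6)"
```

```text
t 26.2 tcp [436.8 306.4  76.6] rot [-1.7993e+02 -2.0000e-02  1.6600e+01] F [-0.3 -0.2 -0.7] gap 27.3
shift [-0.1  0.3  0.6] turn [-0.001 -0.     0.   ] rows>= 0.0
```

Floor contact at TCP 76.6 puts the nose 67.6 below the TCP. The cup face was therefore at about 55.5 mm when pressed home, against 56 nominal. Release and rise.

servo_tool:
  motion:
    - [85,0,0,0,0,0,0]
    - [85,0,0,0,0,0,0]
    - [85,0,0,0,0,0,0]
    - [85,0,0,0,0,0,0]
    - [85,0,0,0,0,0,0]
    - [85,0,0,-20,0,0,0]
    - [85,0,0,-40,0,0,0]
    - [85,0,0,-40,0,0,0]
    - [85,0,0,-40,0,0,0]
    - [85,0,0,-30,0,0,0]

```text
time: 27.2
tool_pos: [433.1, 304.1, 245.6]
tcp_rot: [179.9, 0.7, 16.6]
ft_force: [1.6, 0.5, -0.1]
finger_gap: 84.8
```

```bash
python3 - <<'E'
from h import *
snapshot('wrist');snapshot('wrist');im,c=shot('w7')
t=snapshot('top');cv2.imwrite('pics/top7.png',t)
b=cv2.resize(t[130:300,110:480],(560,257)); cv2.imwrite('pics/v7.png',np.vstack([cv2.resize(im,(443,332)) if 0 else cv2.resize(im,(440,330))[:, :],cv2.resize(b,(440,202))]))
ct=cam('top');hsv=cv2.cvtColor(t,cv2.COLOR_BGR2HSV);m=(hsv[...,2]>150)&(hsv[...,1]<60);m[:90]=0;m[300:]=0;m[:,:120]=0
for r in rect(ct,m,12): print(*r)
E
```

```text
t 27.3 tcp [435.1 305.2 248.9] rot [-179.99    0.3    16.61] F [ 1.1  0.8 -0.3] gap 84.9
[181. 268.] [419.5 319.   63.   33.7 -81.1]
[128. 284.] [382.6 485.9 139.8  41.4  29.4]
[377. 260.] [ 436.  -235.4  101.2   95.7  -14.4]
[259. 262.] [433.2 100.5 102.8  63.6  14.7]
[311. 257.] [447.1 -47.7 102.7  62.8   2.2]
[441. 260.] [ 435.4 -417.2  127.7   85.5    4. ]
[187. 209.] [587.8 310.2 102.3  62.9  -7.8]
[242. 198.] [619.5 149.9 148.5  97.9  12.9]
[367. 181.] [ 666.3 -215.7  102.9   62.7   16.4]
[153.  91.] [947.8 302.  441.5   6.3  89. ]
```

View pics/v7.png

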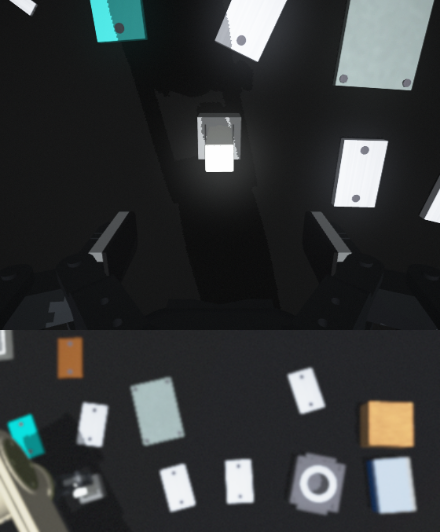

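The drift stands in the holder. One plate was knocked aside, from (605,348) to (588,310). I'll look at that plate and the carrier together.

```bash
python3 -c "
from h import *
go(570,225,250,16.6)"
```

```text
shift [108.4 114.9  -7.6] turn [0.002 0.013 0.   ] rows>= 3.2
```

servo_tool:
  motion:
    - [85,27,29,0,0,0.006,0]
    - [85,27,29,0,0,0,0]
    - [85,27,29,0,0,0,0]
    - [85,20,22,0,0,0,0]
    - [85,0,0,0,0,0,0.06]
    - [85,0,0,0,0,0,0]

```text
time: 28.0
tool_pos: [560.2, 224.3, 229.1]
tcp_rot: [179.8, 1.4, 13.2]
ft_force: [-0.7, -1.0, 0.0]
finger_gap: 84.9
```

```bash
cat >> h.py <<'E'
def white(im,c,z,thr=120,amin=1500):
    hsv=cv2.cvtColor(im,cv2.COLOR_BGR2HSV); m=((hsv[...,2]>thr)&(hsv[...,1]<50)).astype(np.uint8); m[262:,:180]=0;m[262:,380:]=0;m[350:]=0
    m=cv2.morphologyEx(m,cv2.MORPH_CLOSE,np.ones((7,7)))
    for r in rect(c,m,z,amin): print("z",z,*r)
E
python3 - <<'E'
from h import *
snapshot('wrist');snapshot('wrist');im,c=shot('w8')
for th in(90,120,160): white(im,c,12,th); white(im,c,10,th)
E
```

```text
t 28.1 tcp [559.6 224.8 229.5] rot [179.81   1.38  13.43] F [ 0.1 -0.9  0.6] gap 85.0
z 12 [357. 296.] [436.3 101.2 104.9  61.5  13.3]
z 12 [203. 117.] [588.2 307.2  99.9  60.7  -8. ]
z 12 [370. 119.] [620.5 148.9 148.5  99.5  12.9]
z 10 [357. 296.] [435.2 100.4 105.5  61.9  13.3]
z 10 [203. 117.] [588.  307.6 100.5  61.   -8. ]
z 10 [370. 119.] [620.4 148.4 149.3 100.1  12.9]
z 12 [357. 297.] [436.3 100.3 104.6  59.1  14.2]
z 12 [202. 117.] [588.3 307.3  99.4  60.4  -8. ]
z 12 [370. 119.] [620.5 149.1 148.3  98.8  12.9]
z 10 [357. 297.] [435.2  99.5 105.2  59.4  14.2]
z 10 [202. 117.] [588.  307.6 100.   60.7  -8. ]
z 10 [370. 119.] [620.4 148.5 149.1  99.3  12.9]
z 12 [357. 298.] [434.   99.5  99.7  59.   14.5]
z 12 [202. 117.] [588.2 307.4  99.3  59.7  -7.8]
z 12 [370. 119.] [620.4 149.1 148.1  98.6  12.9]
z 10 [357. 298.] [432.9  98.7 100.3  59.3  14.5]
z 10 [202. 117.] [588.  307.8  99.8  60.   -7.8]
z 10 [370. 119.] [620.3 148.5 148.9  99.1  12.9]
```

View pics/w8.png

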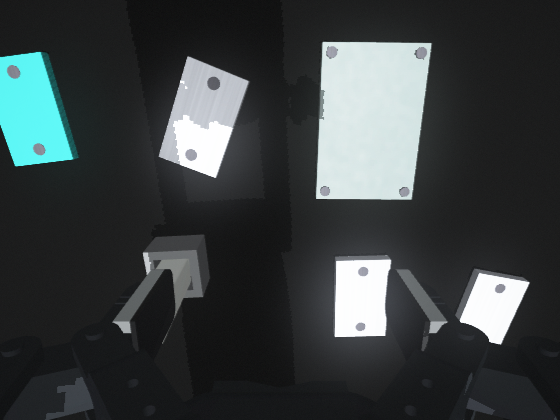

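servo_tool:
  motion:
    - [85,0,0,0,0.003,-0.024,0.124]
    - [85,0,0,0,0,0,0.124]
    - [85,0,0,0,0,0,0.124]
    - [85,0,0,0,0,0,0]

```text
time: 28.55
tool_pos: [556.9, 227.8, 229.7]
tcp_rot: [179.1, 2.6, -8.1]
ft_force: [-0.3, 0.8, 0.1]
finger_gap: 84.9
```

```bash
python3 -c "
from h import *
snapshot('wrist');snapshot('wrist');pose();go(588,307.5,60,-7.9)"
```

```text
t 28.65 tcp [557.  227.7 229.8] rot [179.09   2.61  -7.79] F [ 0.  -0.3  1.4] gap 85.1
shift [ 27.6 -85.9 167.4] turn [0.016 0.046 0.002] rows>= 3.8
```

servo_tool:
  motion:
    - [85,7,-21,40,0.016,0.046,0]
    - [85,7,-21,40,0,0,0]
    - [85,7,-21,40,0,0,0]
    - [85,6,-20,35,0,0,0]
    - [85,0,0,0,0,0,0]

```text
time: 29.15
tool_pos: [594.8, 309.8, 72.4]
tcp_rot: [-179.8, -0.5, -6.6]
ft_force: [-0.8, -1.2, -1.0]
finger_gap: 85.0
```

```bash
python3 -c "
from h import *
snapshot('wrist');snapshot('wrist');pose();go(588,307.5,30,-7.9)"
```

```text
t 29.25 tcp [597.6 309.3  78.6] rot [-179.67   -0.84   -6.67] F [ 0.3  0.7 -0.3] gap 84.9
shift [-10.1   3.2  48.4] turn [-0.006 -0.015  0.022] rows>= 1.0
```

servo_tool:
  motion:
    - [85,-10,3,15,-0.006,-0.015,0.022]
    - [85,0,0,15,0,0,0]
    - [85,0,0,15,0,0,0]
    - [85,0,0,5,0,0,0]
    - [85,0,0,0,0,0,0]

```text
time: 29.75
tool_pos: [590.9, 307.1, 32.3]
tcp_rot: [-179.7, -0.5, -8.0]
ft_force: [-0.6, -0.4, 0.4]
finger_gap: 84.9
```

```bash
python3 -c "
from h import *
snapshot('wrist');snapshot('wrist');pose();go(588,307.5,-1,-7.9)"
```

```text
t 29.85 tcp [591.2 307.3  33.1] rot [-179.7    -0.51   -7.95] F [-0.6 -0.7 -0. ] gap 85.2
shift [-3.5  0.4 34.1] turn [-0.005 -0.009 -0.001] rows>= 0.7
```

servo_tool:
  motion:
    - [85,-3.5,0,12,-0.005,-0.009,0]
    - [85,0,0,12,0,0,0]
    - [85,0,0,6,0,0,0]
    - [85,0,0,3,0,0,0]
    - [85,0,0,0,0,0,0]

```text
time: 30.35
tool_pos: [588.3, 308.2, -1.9]
tcp_rot: [-180.0, -0.0, -7.9]
ft_force: [0.6, -0.1, 0.2]
finger_gap: 84.9
```

```bash
python3 -c "
from h import *
snapshot('wrist');snapshot('wrist');pose();go(588,307.5,-1,-7.9)"
```

```text
t 30.45 tcp [588.8 308.4  -1.1] rot [-1.7994e+02 -7.0000e-02 -7.9500e+00] F [ 0.5 -1.2 -0.1] gap 85.2
shift [-0.6  1.  -0.1] turn [-0.001 -0.001 -0.001] rows>= 0.0
```

servo_tool:
  motion:
    - [55,-0.5,1,0,0,0,0]
    - [55,0,0,0,0,0,0]
    - [55,0,0,0,0,0,0]
    - [55,0,0,0,0,0,0]
    - [55,0,0,0,0,0,0]
    - [55,0,0,0,0,0,0]
  force: 70

```text
time: 31.05
tool_pos: [589.0, 307.8, 0.4]
tcp_rot: [-179.9, -0.2, -7.9]
ft_force: [0.5, 0.0, -1.7]
finger_gap: 57.9
```

```bash
python3 -c "
from h import *
snapshot('wrist');snapshot('wrist');pose();go(620.4,148.5,60,12.9)"
```

```text
t 31.15 tcp [5.890e+02 3.078e+02 4.000e-01] rot [-179.87   -0.18   -7.94] F [ 0.8  0.7 -0.9] gap 57.5
shift [ 53.3 153.3 -59.7] turn [-0.002 -0.004 -0.364] rows>= 3.5
```

servo_tool:
  motion:
    - [55,0,0,-15,0,0,0]
    - [55,0,0,-25,0,0,0]
    - [55,0,0,-20,0,0,-0.12]
    - [55,0,0,0,0,0,-0.12]
    - [55,0,0,0,0,0,-0.12]
    - [55,0,0,0,0,0,0]

```text
time: 31.75
tool_pos: [587.0, 306.9, 65.1]
tcp_rot: [-180.0, -0.0, 13.4]
ft_force: [0.1, -0.4, -3.5]
finger_gap: 58.0
```

```bash
python3 -c "
from h import *
snapshot('wrist');snapshot('wrist');im,c=shot('w9');go(621.3,148.5,60,12.9)"
```

```text
t 31.85 tcp [586.7 306.8  64.3] rot [-1.7999e+02  5.0000e-02  1.3070e+01] F [ 0.1  1.2 -5.2] gap 57.5
shift [ -1.9 162.    3.8] turn [-0.     0.001  0.003] rows>= 3.2
```

View pics/w9.png

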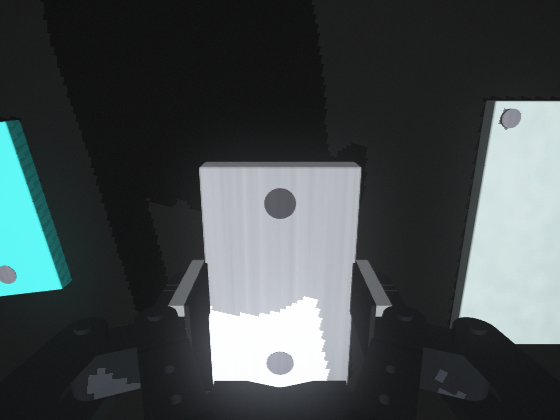

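```bash
cat >> h.py <<'E'
def held(uv,zt=-11.6):
    p=camera_params('wrist');T=np.linalg.inv(p['tool_from_camera']);K=cam('wrist')[0]
    return unproj((K,T[:3,:3],T[:3,3]),np.array(uv,float),zt).round(1)
E
python3 -c "
from h import *
print(held([[200,167],[360,167],[280,203],[280,362]]))"
```

```text
[[ 49.2 -28.7 -11.6]
 [ 49.2  29.4 -11.6]
 [ 35.6   0.4 -11.6]
 [-35.9   0.4 -11.6]]
```

servo_tool:
  motion:
    - [55,-0.5,40,0,0,0,0]
    - [55,-0.5,40,0,0,0,0]
    - [55,-0.5,40,0,0,0,0]
    - [55,-0.5,32,0,0,0,0]
    - [55,0,0,0,0,0,0]

```text
time: 32.4
tool_pos: [617.3, 154.6, 62.2]
tcp_rot: [-180.0, 0.3, 12.5]
ft_force: [-0.8, 0.7, -4.2]
finger_gap: 57.8
```

```bash
python3 -c "
from h import *
snapshot('wrist');snapshot('wrist');pose();go(621.3,148.5,30,12.9)"
```

```text
t 32.5 tcp [616.6 158.   62.1] rot [-179.89    0.27   12.64] F [-0.5  1.4 -3.1] gap 57.6
shift [ 2.7 10.4 32. ] turn [-0.002  0.005 -0.005] rows>= 0.7
```

servo_tool:
  motion:
    - [55,2.5,10.4,15,-0.002,0.005,-0.005]
    - [55,0,0,15,0,0,0]
    - [55,0,0,5,0,0,0]
    - [55,0,0,0,0,0,0]

```text
time: 32.9
tool_pos: [619.7, 151.2, 22.7]
tcp_rot: [-179.9, 0.1, 13.0]
ft_force: [-0.5, 0.1, -3.0]
finger_gap: 57.6
```

```bash
python3 -c "
from h import *
snapshot('wrist');snapshot('wrist');pose();go(620.9,148.6,10.5,12.9)"
```

```text
t 33.0 tcp [620.2 151.3  23.7] rot [-1.7994e+02  3.0000e-02  1.3010e+01] F [-0.4  0.1 -4.8] gap 57.5
shift [ 0.1  2.8 13.1] turn [-0.001  0.001  0.002] rows>= 0.3
```

servo_tool:
  motion:
    - [55,0,2.8,4,0,0,0.002]
    - [55,0,0,3,0,0,0]
    - [55,0,0,0,0,0,0]

```text
time: 33.3
tool_pos: [621.8, 149.2, 17.4]
tcp_rot: [-179.9, -0.1, 12.9]
ft_force: [-0.7, 0.7, -4.7]
finger_gap: 57.4
```

```bash
python3 -c "
from h import *
snapshot('wrist');snapshot('wrist');pose();go(620.9,148.6,10.5,12.9)"
```

```text
t 33.4 tcp [622.  149.2  17.8] rot [-1.7995e+02 -1.2000e-01  1.2930e+01] F [-0.2 -0.4 -4.2] gap 57.6
shift [-1.2  0.4  7.3] turn [-0.001 -0.002  0.001] rows>= 0.1
```

servo_tool:
  motion:
    - [55,-1,0.4,2.5,0,-0.002,0]
    - [55,0,0,2.5,0,0,0]
    - [55,0,0,1.5,0,0,0]
    - [55,0,0,0.5,0,0,0]

```text
time: 33.8
tool_pos: [621.6, 148.5, 11.1]
tcp_rot: [-180.0, -0.1, 12.9]
ft_force: [-0.3, 0.6, -4.4]
finger_gap: 57.8
```

```bash
python3 -c "
from h import *
snapshot('wrist');snapshot('wrist');pose();go(620.9,148.6,10.5,12.9)"
```

```text
t 33.9 tcp [621.6 148.6  11.2] rot [-1.7996e+02 -7.0000e-02  1.2920e+01] F [-0.2 -0.3 -4.8] gap 57.3
shift [-0.7 -0.2  0.7] turn [-0.001 -0.001  0.   ] rows>= 0.0
```

servo_tool:
  motion:
    - [55,-0.6,-0.2,0.8,0,0,0]
    - [55,0,0,0.5,0,0,0]
    - [85,0,0,0,0,0,0]
    - [85,0,0,0,0,0,0]
    - [85,0,0,0,0,0,0]
    - [85,0,0,0,0,0,0]
    - [85,0,0,-15,0,0,0]
    - [85,0,0,-35,0,0,0]
    - [85,0,0,-40,0,0,0]
    - [85,0,0,-40,0,0,0]

```text
time: 34.9
tool_pos: [617.6, 148.0, 141.3]
tcp_rot: [-179.9, 0.4, 12.9]
ft_force: [1.2, 1.1, 0.5]
finger_gap: 84.8
```

servo_tool:
  motion:
    - [85,-25,0,-20,0,0,0]
    - [85,-25,0,0,0,0,0]
    - [85,0,0,0,0,0,0]

```text
time: 35.2
tool_pos: [573.1, 137.4, 175.7]
tcp_rot: [-180.0, -0.6, 12.9]
ft_force: [-0.1, 0.0, 0.9]
finger_gap: 85.4
```

```bash
python3 - <<'E'
from h import *
snapshot('wrist');snapshot('wrist');im,c=shot('w10')
hsv=cv2.cvtColor(im,cv2.COLOR_BGR2HSV)
white(im,c,22,215); white(im,c,10,90); white(im,c,12,120)
go(434,100,200,14.5)
E
```

```text
t 35.3 tcp [575.3 137.8 175.8] rot [180.    -0.71  12.92] F [ 0.4 -0.4 -0.2] gap 85.2
z 22 [287. 320.] [455.6 104.5  65.9  57.   14.5]
z 22 [290. 133.] [621.6 148.6 141.6  94.9  12.9]
z 10 [289. 317.] [452.6  98.2  74.1  72.7  12.9]
z 10 [280. 125.] [620.6 148.  149.  100.2  12.9]
z 12 [286. 316.] [451.9 103.2  73.7  60.3  14.7]
z 12 [280. 125.] [620.4 148.  147.3  99.2  12.9]
shift [-145.8    5.2  -26.8] turn [ 0.    -0.011 -0.028] rows>= 3.0
```

View pics/w10.png

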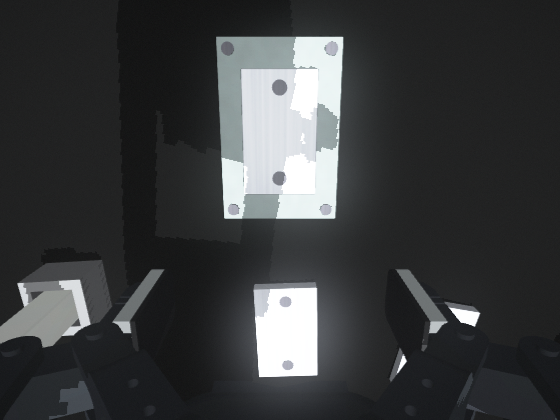

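The first plate sits on the carrier, corners at about (242,68), (318,69), (316,194), (243,194). I'll check its centring with numbers.

```bash
python3 - <<'E'
from h import *
im,c=load('w10')
P=unproj(c,[[242,68],[318,69],[316,194],[243,194]],22);print(P.mean(0).round(1),np.linalg.norm(P-np.roll(P,-1,0),axis=1).round(1))
D=unproj(c,[[279.5,88],[279.5,178.5]],22);print("dots",D.mean(0).round(1),np.degrees(np.arctan2(*(D[0]-D[1])[[1,0]])))
C=unproj(c,[[217,37],[343.5,37],[335,218],[223.5,218]],10);print(C.mean(0).round(1),np.linalg.norm(C-np.roll(C,-1,0),axis=1).round(1))
P=unproj(c,[[227,48],[332,47.5],[326,209],[234,209]],10);print(P.mean(0).round(1))
E
```

```text
[620.8 147.9  22. ] [58.2 98.8 61.5 99.5]
dots [620.3 148.   22. ] 12.889276726555389
[620.2 147.8  10. ] [ 98.6 148.3  99.6 148.3]
[620.6 147.8  10. ]
```

servo_tool:
  motion:
    - [85,-37,1,-5,0,-0.006,-0.014]
    - [85,-37,1,-5,0,0,-0.014]
    - [85,-37,1,-5,0,0,0]
    - [85,-32,1,0,0,0,0]
    - [85,0,0,0,0,0,0]

```text
time: 35.85
tool_pos: [433.7, 98.4, 184.1]
tcp_rot: [-179.9, 0.3, 14.6]
ft_force: [-0.0, -0.6, 0.4]
finger_gap: 84.9
```

```bash
python3 - <<'E'
from h import *
snapshot('wrist');snapshot('wrist');im,c=shot('w11')
for t in(120,160): white(im,c,12,t)
go(433.5,100.5,60,14.5)
E
```

```text
t 35.95 tcp [436.7  99.  185.3] rot [-1.7995e+02  1.3000e-01  1.4590e+01] F [0.3 0.3 1. ] gap 84.9
z 12 [441. 208.] [447.6 -49.5  99.5  60.    2.3]
z 12 [280. 183.] [434.1  98.2  98.8  59.8  15. ]
z 12 [ 39. 139.] [425.8 321.7  58.8  56.   16.6]
z 12 [316.  20.] [563.7 125.1  79.3  30.6 -75.4]
z 12 [441. 208.] [447.5 -49.4  99.3  59.4   2.2]
z 12 [280. 183.] [433.8  98.2  98.1  58.9  14.9]
z 12 [317.  20.] [563.6 125.1  79.2  30.6 -75.4]
shift [ -3.1  -2.1 125.5] turn [-0.001  0.002  0.002] rows>= 2.5
```

servo_tool:
  motion:
    - [85,-3,0,40,0,0,-0.005]
    - [85,0,0,40,0,0,0]
    - [85,0,0,35,0,0,0]
    - [85,0,0,25,0,0,0]
    - [85,0,0,10,0,0,0]
    - [85,0,0,0,0,0,0]

```text
time: 36.6
tool_pos: [443.5, 100.2, 33.1]
tcp_rot: [-180.0, -0.3, 14.9]
ft_force: [-0.7, 0.1, 0.2]
finger_gap: 84.9
```

```bash
python3 - <<'E'
from h import *
snapshot('wrist');snapshot('wrist');pose()
go(434,98.2,0,15)
E
```

```text
t 36.7 tcp [444.8 100.3  35.1] rot [179.99  -0.45  14.92] F [-0.3 -0.  -0.1] gap 84.9
shift [-11.2  -0.7  35. ] turn [ 0.    -0.008 -0.001] rows>= 0.7
```

servo_tool:
  motion:
    - [85,-11,-0.5,10,0,-0.008,0]
    - [85,0,0,11,0,0,0]
    - [85,0,0,8,0,0,0]
    - [85,0,0,3,0,0,0]
    - [85,0,0,0,0,0,0]

```text
time: 37.2
tool_pos: [437.2, 98.3, 4.7]
tcp_rot: [179.9, -0.4, 14.9]
ft_force: [0.7, -0.8, 0.7]
finger_gap: 85.4
```

```bash
python3 - <<'E'
from h import *
snapshot('wrist');snapshot('wrist');pose()
go(434,98.2,0,15)
E
```

```text
t 37.3 tcp [437.5  98.3   5.2] rot [179.91  -0.43  14.92] F [-0.6 -0.1  0.1] gap 85.1
shift [-3.5 -0.8  5.1] turn [ 0.002 -0.008 -0.001] rows>= 0.1
```

servo_tool:
  motion:
    - [85,-3.5,-0.8,3,0.002,-0.008,0]
    - [85,0,0,2,0,0,0]
    - [55,0,0,0,0,0,0]
    - [55,0,0,0,0,0,0]
    - [55,0,0,0,0,0,0]
    - [55,0,0,0,0,0,0]
    - [55,0,0,0,0,0,0]
    - [55,0,0,0,0,0,0]

```text
time: 38.1
tool_pos: [434.8, 98.4, 1.3]
tcp_rot: [-180.0, -0.0, 14.9]
ft_force: [0.3, -0.4, 1.6]
finger_gap: 57.4
```

```bash
python3 - <<'E'
from h import *
snapshot('wrist');snapshot('wrist');pose()
go(434,98.2,0,15)
E
```

```text
t 38.2 tcp [434.8  98.4   1.3] rot [-1.7997e+02 -4.0000e-02  1.4920e+01] F [-0.7 -0.5 -1. ] gap 57.5
shift [-0.8 -0.   1.3] turn [-0.    -0.001 -0.001] rows>= 0.0
```

servo_tool:
  motion:
    - [55,0,0,-15,0,0,0]
    - [55,0,0,-25,0,0,0]
    - [55,0,0,-30,0,0,0.018]
    - [55,0,0,0,0,0,0.018]
    - [55,35,0,0,0,0,0]
    - [55,40,0,0,0,0,0]
    - [55,40,0,0,0,0,0]
    - [55,40,0,0,0,0,0]
    - [55,25,0,0,0,0,0]
    - [55,0,0,0,0,0,0]

```text
time: 39.2
tool_pos: [603.3, 137.8, 50.8]
tcp_rot: [-179.8, 1.3, 12.6]
ft_force: [-0.8, 0.3, -5.1]
finger_gap: 57.4
```

```bash
cat >> h.py <<'E'
def heldfit(im,zt):
    g=cv2.cvtColor(im,cv2.COLOR_BGR2GRAY).astype(float)
    col=g[60:260,[240,250,260,300,310,320]]; e=[60+int(np.argmax(np.abs(np.diff(cv2.GaussianBlur(col[:,i:i+1],(1,5),0)[:,0])))) for i in range(6)]
    print("front edge rows",e)
    s=cv2.SimpleBlobDetector_Params(); s.filterByArea=True;s.minArea=200;s.maxArea=3000;s.filterByConvexity=False;s.filterByInertia=False;s.minThreshold=40;s.maxThreshold=250;s.thresholdStep=5
    k=[p.pt for p in cv2.SimpleBlobDetector_create(s).detect(im[:400]) if abs(p.pt[0]-280)<40]
    if k: print("dots",np.round(k,1).tolist(),held(k,zt).tolist())
E
python3 - <<'E'
from h import *
snapshot('wrist');snapshot('wrist');im,c=shot('w12'); heldfit(cv2.imread('pics/w9.png'),-11.6); heldfit(im,-10.7)
go(620.9,148.4,60,12.9)
E
```

```text
t 39.3 tcp [600.  137.2  50.3] rot [-179.83    1.57   12.64] F [-0.3 -0.4 -5.7] gap 57.3
front edge rows [161, 161, 166, 166, 161, 166]
dots [[279.7, 203.1], [279.7, 362.8]] [[35.6, 0.3, -11.6], [-36.3, 0.2, -11.6]]
front edge rows [162, 162, 141, 162, 161, 161]
dots [[279.8, 362.2], [279.5, 195.6], [264.8, 128.0]] [[-36.7, 0.3, -10.7], [38.2, 0.2, -10.7], [63.0, -5.0, -10.7]]
shift [22.9 -6.3 -9.7] turn [-0.003  0.027 -0.005] rows>= 0.5
```

```bash
python3 - <<'E'
from h import *
for f in('w9','w12'):
    g=cv2.cvtColor(cv2.imread(f'pics/{f}.png'),cv2.COLOR_BGR2GRAY)
    print(f,'col280 v150-225',g[150:225:2,280].tolist()); print(' col 225',g[150:180,225].tolist());print(' row',g[202,255:305:2].tolist()); print(' row362',g[362,255:305:2].tolist(),'col',g[340:385:2,280].tolist())
E
```

```text
w9 col280 v150-225 [31, 32, 34, 34, 32, 36, 101, 103, 111, 171, 184, 184, 184, 184, 185, 185, 185, 187, 187, 112, 90, 92, 92, 92, 91, 92, 93, 92, 92, 89, 93, 92, 94, 92, 97, 188, 189, 189]
 col 225 [28, 30, 29, 30, 30, 31, 32, 30, 31, 31, 34, 47, 99, 101, 105, 105, 113, 160, 173, 184, 186, 185, 185, 185, 185, 186, 187, 187, 187, 187]
 row [188, 190, 193, 193, 191, 98, 90, 92, 94, 94, 94, 93, 91, 92, 93, 92, 90, 90, 93, 92, 92, 191, 191, 188, 190]
 row362 [253, 253, 254, 254, 254, 254, 174, 168, 172, 171, 171, 168, 168, 169, 167, 166, 165, 168, 169, 199, 254, 254, 254, 254, 254] col [254, 254, 254, 254, 254, 254, 172, 171, 170, 170, 169, 167, 168, 166, 166, 166, 164, 171, 253, 253, 253, 253, 253]
w12 col280 v150-225 [229, 229, 229, 230, 230, 229, 180, 128, 131, 192, 217, 217, 217, 217, 217, 218, 217, 217, 218, 215, 115, 115, 115, 116, 113, 114, 114, 113, 113, 114, 113, 113, 113, 112, 115, 217, 217, 217]
 col 225 [220, 220, 221, 220, 221, 219, 219, 220, 220, 219, 220, 219, 196, 126, 128, 130, 130, 141, 191, 205, 217, 218, 219, 219, 218, 219, 219, 218, 218, 217]
 row [218, 219, 222, 223, 221, 118, 114, 114, 117, 117, 115, 113, 114, 115, 115, 113, 112, 112, 114, 115, 160, 222, 220, 220, 219]
 row362 [215, 215, 217, 220, 222, 219, 125, 118, 120, 120, 118, 118, 116, 118, 116, 114, 113, 114, 117, 136, 221, 214, 215, 215, 216] col [220, 218, 219, 219, 218, 216, 119, 119, 119, 117, 116, 117, 114, 113, 113, 113, 113, 187, 209, 209, 208, 208, 207]
```

Plate 2 is held square, centre 0.7 mm behind the TCP. Placing it at TCP (621.2,148.2).

servo_tool:
  motion:
    - [55,12,-4,0,-0.003,0.027,-0.005]
    - [55,11,-2,0,0,0,0]
    - [55,0,0,0,0,0,0]

```text
time: 39.65
tool_pos: [619.1, 148.5, 49.0]
tcp_rot: [-180.0, -0.1, 12.9]
ft_force: [-0.1, -0.3, -4.8]
finger_gap: 57.4
```

```bash
python3 - <<'E'
from h import *
snapshot('wrist');snapshot('wrist');pose()
go(621.2,148.2,23,12.9)
E
```

```text
t 39.75 tcp [618.  148.1  48.7] rot [-1.800e+02  5.000e-02  1.293e+01] F [-0.6 -0.5 -6. ] gap 57.5
shift [ 3.2  0.6 25.7] turn [-0.     0.001  0.001] rows>= 0.5
```

servo_tool:
  motion:
    - [55,2.5,0.6,8,0,0,0]
    - [55,0,0,7,0,0,0]
    - [55,0,0,4,0,0,0]
    - [55,0,0,0,0,0,0]

```text
time: 40.15
tool_pos: [619.3, 147.7, 27.7]
tcp_rot: [180.0, 0.1, 12.9]
ft_force: [0.7, -0.6, -4.8]
finger_gap: 57.4
```

```bash
python3 - <<'E'
from h import *
snapshot('wrist');snapshot('wrist');pose()
go(621.2,148.2,23,12.9)
E
```

```text
t 40.25 tcp [619.8 147.8  28.5] rot [1.7999e+02 2.0000e-02 1.2930e+01] F [-0.  -0.9 -6. ] gap 57.7
shift [ 1.5 -0.   5.5] turn [0.    0.    0.001] rows>= 0.1
```

servo_tool:
  motion:
    - [55,1.3,0,2,0,0,0]
    - [55,0,0,1.5,0,0,0]
    - [55,0,0,0.5,0,0,0]

```text
time: 40.55
tool_pos: [621.9, 148.1, 25.0]
tcp_rot: [180.0, -0.1, 12.9]
ft_force: [-0.2, -0.4, -5.7]
finger_gap: 57.3
```

```bash
python3 - <<'E'
from h import *
snapshot('wrist');snapshot('wrist');pose()
go(621.2,148.2,23,12.9)
E
```

```text
t 40.65 tcp [621.8 148.2  25. ] rot [ 1.7999e+02 -6.0000e-02  1.2930e+01] F [-0.1  0.7 -5. ] gap 57.3
shift [-0.6 -0.2  2. ] turn [ 0.    -0.001  0.   ] rows>= 0.0
```

Lower the last 1.7 mm, release and rise. Then go on to plate 3 at (447.5,-49.5).

servo_tool:
  motion:
    - [55,-0.5,0,1,0,0,0]
    - [55,0,0,0.7,0,0,0]
    - [55,0,0,0.4,0,0,0]
    - [85,0,0,0,0,0,0]
    - [85,0,0,0,0,0,0]
    - [85,0,0,0,0,0,0]
    - [85,0,0,0,0,0,0]
    - [85,0,0,-15,0,0,0]
    - [85,0,0,-35,0,0,0]
    - [85,0,0,-40,0,0,0]

```text
time: 41.65
tool_pos: [618.9, 147.7, 113.2]
tcp_rot: [-180.0, 0.3, 12.9]
ft_force: [0.6, 0.1, 0.4]
finger_gap: 85.2
```

servo_tool:
  motion:
    - [85,-25,5,-25,0,0,0]
    - [85,-25,5,-10,0,0,0]
    - [85,0,0,0,0,0,0]

```text
time: 41.95
tool_pos: [576.5, 127.1, 162.0]
tcp_rot: [179.9, -0.6, 13.0]
ft_force: [0.0, -0.5, 0.1]
finger_gap: 84.7
```

```bash
cat >> h.py <<'E'
def pile(im,c,z):
    "mean of the two dot centres on the plate top at height z"
    g=cv2.cvtColor(im,cv2.COLOR_BGR2GRAY).astype(np.float32); a=np.radians(12.9); out=[]
    for k in(36,-36):
        X=np.array([620.5+k*np.cos(a),148+k*np.sin(a),z]); u,v=proj(c,X)[0]; r=13; u0,v0=int(round(u)),int(round(v))
        w=g[v0-r:v0+r+1,u0-r:u0+r+1]
        lab=w<cv2.medianBlur(w.astype(np.uint8),5).max()*0; 
        t=cv2.threshold(w.astype(np.uint8),0,255,cv2.THRESH_BINARY_INV+cv2.THRESH_OTSU)[1]
        n,l,s,cc=cv2.connectedComponentsWithStats(t); i=1+np.argmin(np.hypot(*(cc[1:]-r).T)+1e3*(s[1:,4]<30))
        out.append((cc[i]+[u0-r,v0-r]).tolist()); print("dot",np.round(out[-1],1),"area",s[i,4],"box",s[i,2:4])
    D=unproj(c,out,z); print("pile top centre",D.mean(0).round(1),"pitch",np.linalg.norm(D[0]-D[1]).round(1),"yaw",np.degrees(np.arctan2(*(D[0]-D[1])[[1,0]])).round(1))
E
python3 - <<'E'
from h import *
snapshot('wrist');snapshot('wrist');im,c=shot('w13')
pile(*load('w10'),22); pile(im,c,34)
go(447.5,-49.5,190,12.9)
E
```

```text
t 42.05 tcp [577.7 127.7 160.5] rot [179.95  -0.61  12.96] F [ 1.1  0.2 -0.2] gap 85.1
dot [279.2  86.9] area 192 box [15 16]
dot [278.2 177.8] area 147 box [13 15]
pile top centre [620.8 148.8  22. ] pitch 71.8 yaw 12.2
dot [265.3  85.9] area 231 box [17 17]
dot [266.3 185.3] area 182 box [16 16]
pile top centre [620.6 147.7  34. ] pitch 71.7 yaw 12.9
shift [-166.   143.7  -32.2] turn [ 0.001 -0.009  0.001] rows>= 4.4
```

servo_tool:
  motion:
    - [85,-34,29,-5,0,-0.009,0]
    - [85,-34,29,-5,0,0,0]
    - [85,-34,29,-5,0,0,0]
    - [85,-34,29,-5,0,0,0]
    - [85,-28,25,0,0,0,0]
    - [85,0,0,0,0,0,0.09]
    - [85,0,0,0,0,0,0.09]
    - [85,0,0,0,0,0,0]

```text
time: 42.9
tool_pos: [444.8, -51.1, 172.4]
tcp_rot: [-179.9, 0.8, 2.5]
ft_force: [-0.0, 0.2, 0.4]
finger_gap: 85.1
```

```bash
python3 - <<'E'
from h import *
snapshot('wrist');snapshot('wrist');im,c=shot('w14')
for t in(120,160): white(im,c,12,t)
go(447.5,-50.5,35,2.2)
E
```

```text
t 43.0 tcp [444.9 -50.7 172.5] rot [-179.93    0.77    2.76] F [ 0.6  0.9 -0.5] gap 85.1
z 12 [279. 178.] [447.4 -50.2  98.9  60.2   2.5]
z 12 [502. 199.] [ 446.6 -242.3  129.6  127.2    2.8]
z 12 [41. 23.] [558.3 133.4  72.6  35.5 -87.3]
z 12 [514. 213.] [ 425.6 -253.8   95.6   84.    15.8]
z 12 [279. 178.] [447.4 -50.1  98.8  59.4   2.1]
z 12 [42. 24.] [560.3 133.9  77.7  26.7 -77. ]
shift [  4.3   0.3 137.5] turn [-0.001  0.013  0.01 ] rows>= 2.8
```

servo_tool:
  motion:
    - [85,2,0,30,0,0.013,0.01]
    - [85,-1,0,35,0,0,0]
    - [85,-2,0,35,0,0,0]
    - [85,-2,0,22,0,0,0]
    - [85,-2,0,8,0,0,0]
    - [85,0,0,0,0,0,0]

```text
time: 43.65
tool_pos: [442.5, -48.5, 39.4]
tcp_rot: [-179.9, -0.1, 3.1]
ft_force: [-0.2, 0.2, 0.8]
finger_gap: 84.6
```

```bash
python3 - <<'E'
from h import *
snapshot('wrist');snapshot('wrist');pose()
go(447.4,-50.2,0.5,2.3)
E
```

```text
t 43.75 tcp [444.  -48.9  41.1] rot [-180.     -0.32    3.07] F [-0.4  0.4  0.5] gap 85.0
shift [ 3.1  1.5 40.7] turn [-0.    -0.006  0.013] rows>= 0.8
```

servo_tool:
  motion:
    - [85,1,1.5,12,0,-0.006,0.013]
    - [85,0,0,12,0,0,0]
    - [85,0,0,8,0,0,0]
    - [85,0,0,3,0,0,0]
    - [85,0,0,0,0,0,0]

```text
time: 44.25
tool_pos: [451.0, -51.3, 10.5]
tcp_rot: [179.9, -0.6, 2.4]
ft_force: [-0.3, -0.1, 0.2]
finger_gap: 85.2
```

```bash
python3 - <<'E'
from h import *
snapshot('wrist');snapshot('wrist');pose()
go(447.4,-50.2,0.5,2.3)
E
```

```text
t 44.35 tcp [451.2 -51.4  10.9] rot [179.84  -0.6    2.44] F [0.4 0.1 0.4] gap 84.6
shift [-3.8 -1.4 10.4] turn [ 0.003 -0.01   0.002] rows>= 0.2
```

servo_tool:
  motion:
    - [85,-4,-1.4,4,0.003,-0.01,0.002]
    - [85,0,0,4,0,0,0]
    - [85,0,0,2,0,0,0]
    - [55,0,0,0,0,0,0]
    - [55,0,0,0,0,0,0]
    - [55,0,0,0,0,0,0]
    - [55,0,0,0,0,0,0]
    - [55,0,0,0,0,0,0]
    - [55,0,0,0,0,0,0]

```text
time: 45.25
tool_pos: [447.6, -50.2, 1.5]
tcp_rot: [-180.0, -0.1, 2.3]
ft_force: [-0.1, -0.1, -0.5]
finger_gap: 57.3
```

```bash
python3 - <<'E'
from h import *
snapshot('wrist');snapshot('wrist');pose()
go(447.4,-50.2,0.5,2.3)
go(621.2,148.2,80,2.3)
E
```

```text
t 45.35 tcp [447.6 -50.2   1.5] rot [-1.7999e+02 -6.0000e-02  2.3200e+00] F [ 0.8 -0.1  0.6] gap 57.4
shift [-0.2  0.   1. ] turn [-0.    -0.001  0.   ] rows>= 0.0
shift [ 181.6 -191.2  -78.2] turn [-0.    -0.001  0.   ] rows>= 5.5
```

servo_tool:
  motion:
    - [55,0,0,-15,0,0,0]
    - [55,0,0,-25,0,0,0]
    - [55,0,0,-30,0,0,0]
    - [55,0,0,-10,0,0,0]
    - [55,28,-29,0,0,0,0]
    - [55,33,-34,0,0,0,0]
    - [55,33,-34,0,0,0,0]
    - [55,33,-34,0,0,0,0]
    - [55,25,-26,0,0,0,0]
    - [55,0,0,0,0,0,0]

```text
time: 46.35
tool_pos: [592.6, 118.5, 73.2]
tcp_rot: [-179.9, 0.5, 2.0]
ft_force: [-0.5, -1.0, -4.0]
finger_gap: 57.1
```

servo_tool:
  motion:
    - [55,0,0,0,0,0,-0.09]
    - [55,0,0,0,0,0,-0.09]
    - [55,0,0,0,0,0,0]

```text
time: 46.65
tool_pos: [590.0, 119.2, 67.5]
tcp_rot: [-179.8, 0.9, 12.8]
ft_force: [-0.6, -0.8, -3.6]
finger_gap: 57.4
```

```bash
python3 - <<'E'
from h import *
snapshot('wrist');snapshot('wrist');im,c=shot('w15')
g=cv2.cvtColor(im,cv2.COLOR_BGR2GRAY);print(g[150:240:2,280].tolist(),g[340:386:2,280].tolist())
go(621,148.2,36,12.9)
E
```

```text
t 46.75 tcp [589.9 119.   67.7] rot [-179.79    0.94   12.58] F [-0.2 -0.9 -4. ] gap 57.2
[240, 241, 241, 240, 240, 148, 147, 158, 227, 235, 235, 235, 235, 235, 235, 235, 235, 235, 121, 132, 132, 133, 131, 133, 133, 131, 130, 131, 132, 130, 131, 131, 130, 188, 235, 236, 235, 236, 236, 236, 236, 236, 236, 236, 236] [237, 237, 237, 237, 208, 140, 139, 138, 138, 136, 135, 135, 135, 132, 132, 132, 233, 232, 231, 230, 230, 230, 229]
shift [ 36.8 -21.7  31.7] turn [-0.004  0.016 -0.006] rows>= 1.1
```

```bash
python3 -c "
from h import *
print(held([[280,201],[280,360]],-10.5).mean(0))"
```

```text
[  0.15   0.4  -10.5 ]
```

servo_tool:
  motion:
    - [55,19,-11,3,-0.004,0.016,-0.006]
    - [55,18,-11,3,0,0,0]
    - [55,0,0,4,0,0,0]
    - [55,0,0,0,0,0,0]

```text
time: 47.2
tool_pos: [621.8, 147.5, 57.4]
tcp_rot: [179.9, -0.0, 12.4]
ft_force: [-0.7, -0.4, -3.7]
finger_gap: 57.2
```

```bash
python3 - <<'E'
from h import *
snapshot('wrist');snapshot('wrist');pose()
go(620.5,148,35.5,12.9)
E
```

```text
t 47.3 tcp [622.1 147.4  58.1] rot [ 1.7994e+02 -1.0000e-01  1.2380e+01] F [-0.5 -0.1 -3.3] gap 57.6
shift [-1.5 -0.9 22.6] turn [ 0.001 -0.002 -0.009] rows>= 0.5
```

servo_tool:
  motion:
    - [55,-2,-1,7,0,-0.002,-0.009]
    - [55,0,0,6,0,0,0]
    - [55,0,0,4,0,0,0]
    - [55,0,0,0,0,0,0]

```text
time: 47.7
tool_pos: [618.8, 146.5, 39.9]
tcp_rot: [179.9, 0.1, 12.8]
ft_force: [0.0, 0.0, -3.4]
finger_gap: 57.6
```

```bash
python3 - <<'E'
from h import *
snapshot('wrist');snapshot('wrist');pose()
go(620.4,148.2,35.5,12.9)
E
```

```text
t 47.8 tcp [619.4 146.7  40.7] rot [179.93  -0.    12.82] F [ 0.2 -0.2 -4.2] gap 57.2
shift [ 1.3 -1.3  5.2] turn [ 0.001 -0.    -0.001] rows>= 0.1
```

servo_tool:
  motion:
    - [55,1.2,-1.3,2,0,0,-0.001]
    - [55,0,0,1.5,0,0,0]
    - [55,0,0,0.3,0,0,0]

```text
time: 48.1
tool_pos: [621.0, 148.5, 37.4]
tcp_rot: [179.9, -0.1, 12.9]
ft_force: [-1.0, 1.0, -4.4]
finger_gap: 57.5
```

```bash
python3 - <<'E'
from h import *
snapshot('wrist');snapshot('wrist');pose()
go(620.4,148.2,35.5,12.9)
E
```

```text
t 48.2 tcp [621.  148.5  37.5] rot [ 1.7993e+02 -8.0000e-02  1.2880e+01] F [-0.3 -0.  -3.7] gap 57.3
shift [-0.6  0.1  2. ] turn [ 0.001 -0.001 -0.   ] rows>= 0.0
```

servo_tool:
  motion:
    - [55,-0.5,0,1,0,0,0]
    - [55,0,0,0.7,0,0,0]
    - [55,0,0,0.4,0,0,0]
    - [85,0,0,0,0,0,0]
    - [85,0,0,0,0,0,0]
    - [85,0,0,0,0,0,0]
    - [85,0,0,0,0,0,0]
    - [85,0,0,-15,0,0,0]
    - [85,0,0,-35,0,0,0]
    - [85,0,0,-40,0,0,0]

```text
time: 49.2
tool_pos: [617.2, 147.9, 124.5]
tcp_rot: [180.0, 0.4, 12.9]
ft_force: [0.4, 0.4, 0.6]
finger_gap: 85.0
```

servo_tool:
  motion:
    - [85,-25,5,-25,0,0,0]
    - [85,-25,5,-10,0,0,0]
    - [85,0,0,0,0,0,0]

```text
time: 49.5
tool_pos: [574.7, 127.4, 173.2]
tcp_rot: [179.9, -0.5, 12.9]
ft_force: [0.0, -0.3, 0.4]
finger_gap: 84.8
```

```bash
python3 - <<'E'
from h import *
snapshot('wrist');snapshot('wrist');im,c=shot('w16')
pile(im,c,46)
go(640,-215.5,195,12.9)
E
```

```text
t 49.6 tcp [575.8 128.  171.7] rot [179.9   -0.49  12.91] F [ 0.5 -0.   0.2] gap 85.0
dot [265.3  82.4] area 239 box [17 18]
dot [266.3 182.9] area 187 box [16 15]
pile top centre [620.7 148.2  46. ] pitch 72.0 yaw 12.8
shift [-13.7 349.4 -24.2] turn [ 0.002 -0.007  0.   ] rows>= 7.0
```

servo_tool:
  motion:
    - [85,0,42,-4,0,-0.007,0]
    - [85,0,44,-4,0,0,0]
    - [85,0,44,-4,0,0,0]
    - [85,0,44,-4,0,0,0]
    - [85,0,44,-4,0,0,0]
    - [85,0,44,-4,0,0,0]
    - [85,0,44,0,0,0,0]
    - [85,0,40,0,0,0,-0.03]
    - [85,0,0,0,0,0,-0.03]
    - [85,0,0,0,0,0,0]

```text
time: 50.65
tool_pos: [657.1, -219.2, 180.6]
tcp_rot: [-179.5, 0.8, 16.8]
ft_force: [-0.2, 0.5, -0.3]
finger_gap: 85.4
```

```bash
python3 - <<'E'
from h import *
snapshot('wrist');snapshot('wrist');im,c=shot('w17')
for t in(120,160): white(im,c,12,t)
go(666,-216.5,60,16.4)
E
```

```text
t 50.75 tcp [ 656.7 -218.2  180.7] rot [-179.53    0.87   16.77] F [-1.1 -0.5 -0.1] gap 85.2
z 12 [286. 169.] [ 666.  -221.3  103.4   78.3   16.8]
z 12 [284. 167.] [ 667.1 -218.    99.6   60.4   16.4]
shift [ 10.7   2.6 121.2] turn [-0.008  0.014  0.007] rows>= 2.4
```

servo_tool:
  motion:
    - [85,7,3,30,-0.008,0.014,0.007]
    - [85,0,0,32,0,0,0]
    - [85,-1,0,32,0,0,0]
    - [85,-1,0,22,0,0,0]
    - [85,-1,0,10,0,0,0]
    - [85,0,0,0,0,0,0]

```text
time: 51.4
tool_pos: [664.5, -211.7, 54.3]
tcp_rot: [179.9, -0.3, 16.7]
ft_force: [0.2, 0.2, -0.5]
finger_gap: 85.1
```

```bash
python3 - <<'E'
from h import *
im,c=load('w17')
for t in(180,220): white(im,c,12,t)
snapshot('wrist');snapshot('wrist');pose()
go(667,-218,1,16.4)
E
```

```text
z 12 [284. 167.] [ 667.1 -218.    99.5   60.1   16.4]
z 12 [284. 167.] [ 666.7 -217.9   98.7   59.7   16.5]
t 51.5 tcp [ 665.9 -212.5   56.7] rot [179.74  -0.41  16.72] F [ 0.3 -0.1  0.6] gap 85.0
shift [-0.9  5.4 55.8] turn [ 0.005 -0.007  0.006] rows>= 1.1
```

servo_tool:
  motion:
    - [85,-2,5,12,0.005,-0.007,0.006]
    - [85,0,0,14,0,0,0]
    - [85,0,0,14,0,0,0]
    - [85,0,0,8,0,0,0]
    - [85,0,0,2,0,0,0]
    - [85,0,0,0,0,0,0]

```text
time: 52.1
tool_pos: [668.6, -219.7, 7.1]
tcp_rot: [179.8, -0.3, 16.3]
ft_force: [-0.3, 0.2, 0.1]
finger_gap: 85.3
```

```bash
python3 - <<'E'
from h import *
snapshot('wrist');snapshot('wrist');pose()
go(667,-218,1,16.4)
E
```

```text
t 52.2 tcp [ 668.9 -219.8    7.8] rot [179.77  -0.32  16.32] F [ 0.5 -0.5  0. ] gap 85.3
shift [-1.4 -2.3  6.8] turn [ 0.004 -0.006 -0.001] rows>= 0.1
```

servo_tool:
  motion:
    - [85,-2,-2.3,3,0.004,-0.006,0]
    - [85,0,0,3,0,0,0]
    - [85,0,0,1,0,0,0]
    - [55,0,0,0,0,0,0]
    - [55,0,0,0,0,0,0]
    - [55,0,0,0,0,0,0]
    - [55,0,0,0,0,0,0]
    - [55,0,0,0,0,0,0]
    - [55,0,0,0,0,0,0]

```text
time: 53.1
tool_pos: [667.9, -218.5, 3.1]
tcp_rot: [179.9, -0.1, 16.3]
ft_force: [0.5, -0.9, 0.5]
finger_gap: 56.9
```

```bash
python3 - <<'E'
from h import *
snapshot('wrist');snapshot('wrist');pose()
go(667,-218,1,16.4)
go(621,148,100,16.4)
E
```

```text
t 53.2 tcp [ 667.9 -218.5    3. ] rot [ 1.7988e+02 -1.3000e-01  1.6330e+01] F [ 0.4 -0.1 -0.6] gap 57.4
shift [-0.7 -0.8  2. ] turn [ 0.002 -0.002 -0.001] rows>= 0.0
shift [  58.3 -364.7  -97.6] turn [ 0.002 -0.002 -0.001] rows>= 7.6
```

servo_tool:
  motion:
    - [55,0,0,-15,0,0,0]
    - [55,0,0,-25,0,0,0]
    - [55,0,0,-35,0,0,0]
    - [55,0,0,-25,0,0,0]
    - [55,5,-30,-2,0,0,0]
    - [55,6.5,-41,-2,0,0,0]
    - [55,6.5,-41,-2,0,0,0]
    - [55,6.5,-41,-2,0,0,0]
    - [55,6.5,-41,-2,0,0,0]
    - [55,6.5,-41,-2,0,0,0]

```text
time: 54.2
tool_pos: [633.6, 19.6, 122.2]
tcp_rot: [-180.0, 0.2, 15.8]
ft_force: [1.3, -0.6, -4.3]
finger_gap: 57.3
```

servo_tool:
  motion:
    - [55,6.5,-41,-2,0,0,0]
    - [55,6,-36,-2,0,0,0.02]
    - [55,0,0,0,0,0,0.02]
    - [55,0,0,0,0,0,0.01]
    - [55,0,0,0,0,0,0]

```text
time: 54.7
tool_pos: [621.5, 106.5, 129.3]
tcp_rot: [-179.9, 0.2, 13.2]
ft_force: [-0.5, 0.3, -4.1]
finger_gap: 57.5
```

```bash
python3 - <<'E'
from h import *
snapshot('wrist');snapshot('wrist');im,c=shot('w18')
g=cv2.cvtColor(im,cv2.COLOR_BGR2GRAY);print(g[150:240:2,280].tolist(),g[340:386:2,280].tolist())
go(621,148.2,49,12.9)
E
```

```text
t 54.8 tcp [621.7 105.7 129.2] rot [-1.7991e+02  1.6000e-01  1.3170e+01] F [-0.6  0.1 -4.4] gap 56.6
[190, 189, 188, 188, 188, 159, 146, 151, 227, 237, 237, 238, 237, 238, 238, 238, 238, 238, 164, 137, 135, 137, 136, 136, 136, 136, 136, 136, 135, 135, 136, 137, 137, 197, 239, 239, 239, 239, 239, 239, 239, 239, 239, 239, 239] [240, 239, 239, 238, 145, 144, 144, 144, 142, 142, 141, 140, 139, 138, 138, 218, 235, 235, 234, 234, 234, 232, 84]
shift [  9.2 -41.6  80.1] turn [-0.002  0.003  0.004] rows>= 1.8
```

```bash
python3 -c "
from h import *
print(held([[280,201],[280,358.7]],-9).mean(0))"
```

```text
[-0.35  0.4  -9.  ]
```

servo_tool:
  motion:
    - [55,4,-20,12,-0.002,0.003,0.004]
    - [55,4,-20,15,0,0,0]
    - [55,0,0,15,0,0,0]
    - [55,0,0,10,0,0,0]
    - [55,0,0,0,0,0,0]

```text
time: 55.35
tool_pos: [622.3, 141.2, 75.4]
tcp_rot: [179.9, -0.0, 12.5]
ft_force: [-1.1, -0.1, -4.1]
finger_gap: 57.1
```

```bash
python3 - <<'E'
from h import *
snapshot('wrist');snapshot('wrist');pose()
go(620.6,148.3,49,12.9)
E
```

```text
t 55.45 tcp [623.3 141.2  77.2] rot [ 1.7988e+02 -1.7000e-01  1.2510e+01] F [ 0.1 -0.3 -3.3] gap 57.4
shift [-1.2 -7.6 28.2] turn [ 0.002 -0.003 -0.007] rows>= 0.6
```

servo_tool:
  motion:
    - [55,-1.5,-7.6,8,0.002,-0.003,-0.007]
    - [55,0,0,8,0,0,0]
    - [55,0,0,5,0,0,0]
    - [55,0,0,0,0,0,0]

```text
time: 55.85
tool_pos: [621.8, 148.0, 56.9]
tcp_rot: [180.0, -0.2, 12.9]
ft_force: [-0.4, 0.0, -4.2]
finger_gap: 57.5
```

```bash
python3 - <<'E'
from h import *
snapshot('wrist');snapshot('wrist');pose()
go(620.9,148.4,49,12.9)
E
```

```text
t 55.95 tcp [622.2 148.   57.8] rot [179.98  -0.26  12.86] F [-0.8  0.  -3.5] gap 57.1
shift [-1.3 -0.7  8.8] turn [ 0.    -0.005 -0.001] rows>= 0.2
```

servo_tool:
  motion:
    - [55,-1.5,-0.7,3,0,-0.005,-0.001]
    - [55,0,0,2.5,0,0,0]
    - [55,0,0,1.2,0,0,0]
    - [55,0,0,0,0,0,0]

```text
time: 56.35
tool_pos: [621.2, 148.5, 51.5]
tcp_rot: [180.0, -0.0, 12.9]
ft_force: [0.6, 0.5, -4.4]
finger_gap: 57.4
```

```bash
python3 - <<'E'
from h import *
snapshot('wrist');snapshot('wrist');pose()
go(620.9,148.4,49,12.9)
E
```

```text
t 56.45 tcp [621.4 148.5  51.7] rot [ 1.7997e+02 -6.0000e-02  1.2930e+01] F [ 0.1  0.2 -3.9] gap 56.9
shift [-0.5 -0.   2.7] turn [ 0.001 -0.001  0.001] rows>= 0.1
```

servo_tool:
  motion:
    - [55,-0.5,0,1.2,0,0,0]
    - [55,0,0,1,0,0,0]
    - [55,0,0,0.7,0,0,0]
    - [85,0,0,0,0,0,0]
    - [85,0,0,0,0,0,0]
    - [85,0,0,0,0,0,0]
    - [85,0,0,0,0,0,0]
    - [85,0,0,-15,0,0,0]
    - [85,0,0,-35,0,0,0]
    - [85,0,0,-40,0,0,0]

```text
time: 57.45
tool_pos: [617.9, 147.8, 138.1]
tcp_rot: [180.0, 0.4, 12.9]
ft_force: [1.0, -0.2, 0.2]
finger_gap: 85.0
```

servo_tool:
  motion:
    - [85,-25,5,-30,0,0,0]
    - [85,-25,5,-20,0,0,0]
    - [85,0,0,0,0,0,0]

```text
time: 57.75
tool_pos: [574.9, 127.2, 202.1]
tcp_rot: [179.9, -0.5, 13.0]
ft_force: [0.4, -0.1, 0.7]
finger_gap: 84.9
```

```bash
python3 - <<'E'
from h import *
snapshot('wrist');snapshot('wrist');im,c=shot('w19')
pile(im,c,58)
s=snapshot('scene');t=snapshot('top')
cv2.imwrite('pics/end.png',np.vstack([cv2.resize(np.hstack([im,t]),(800,300)),cv2.resize(np.hstack([s[110:320,140:560],t[110:320,110:530]]),(800,200))]))
E
```

```text
t 57.85 tcp [575.2 127.8 198.9] rot [179.95  -0.33  12.95] F [ 0.1  1.3 -0.6] gap 85.0
dot [266.1  82. ] area 210 box [16 17]
dot [267.1 177.4] area 169 box [15 14]
pile top centre [620.7 148.1  58. ] pitch 71.8 yaw 12.9
```

View pics/end.png

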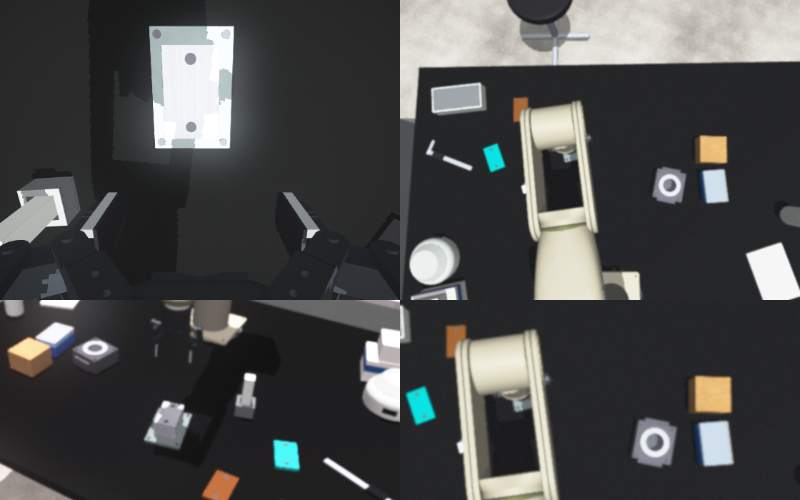

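The last pictures show a square pile of four on the carrier, the drift upright in its holder and the cup flush. The carton and tip box have not moved and no white plate is left on the bench. The robot is clear, so I'm handing in.

```bash
python3 -c "
from bench import *
print(hand_in())"
```

```text
the job is handed in; nothing more can be done
None
```

The job is done and handed in at about 58 s; no verdict was reported.

- **Cup:** I pressed it home with the drift at four points around the rim, alternating opposite sides. I kept the lean to about 4° or less, judged from contact heights only. All four sides ended on a hard stop within 0.2 mm of each other, with 13 to 22 N still pressing. That puts the rim face at about 55.5 mm against 56 mm nominal, and it looks flush in the pictures.
- **Drift:** It is back in the holder, set down on the holder's floor, and stands upright.
- **Plates:** Four were present; one had been knocked aside early on, so I measured it again before picking it up. All four are in one pile. The top plate is centred at (620.7, 148.1) mm with yaw 12.9°, and each lower plate measured within about 1 mm of that. The carrier measures (620.4, 148.0) mm, also at 12.9°.
- **Bystanders:** The carton, tip box and the brown and turquoise look-alikes were left alone.

**Checks that disagreed:**
- The camera fit of the cup's starting lean was unusable, so I relied on contact heights instead.
- One automatic dot reading on plate 2 was wrong; I rechecked it by hand and the plate was held square.

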